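Set the tilting reader and hold a sample slide flush on its sloped window plate

TASK

On the tilting reader, turn the small handwheel clockwise, over several grasps, until its white pointer stands at the red mark; this slopes the stage. Then pick up the sample slide by its blue fin and lay its underside flat on the sloped yellow window plate, square with the plate and centred over the dark window, and press until the sprung plate has sunk about half of its 12 mm travel. Finish while still holding the slide pressed flush there with the gripper, the pointer still at the mark, and leave the meter, bottle, vial and beaker where they stand.

Things in the scene. Friction and masses are not known exactly. Their poses are not given: they have to be found in the camera images.
- reader: The fixed reader: grey base plate 130 (x) by 270 (y) by 16 mm, origin under its centre on the table. On its +y half a white gearbox with a black dial disc (radius 64 mm, top 54 mm above the table) under the handwheel; on its -y half the tilting stage between two white cheeks (tops 74 mm above the table). The stage pivots about the reader's y axis through reader point (0, -60, 62) mm.
- handwheel (a joint): Angle of the handwheel (rad), 0 to 4.2, growing as it is turned clockwise seen from above. It stays where it is left (friction 0.1 N m). The stage's slope is 0.18 rad per rad of handwheel.
- handwheel_grip (a point): Centre of the handwheel's round black rim, on its upright axis, at reader point (0, 85, 100) mm. The rim is 60 mm in diameter and 14 mm thick (7 mm above and below this point), 39 mm clear above the dial, on a steel stalk 16 mm thick: grip it across its diameter from above.
- pointer_tip (a point): A point on the handwheel's white pointer bar, 56 mm out from the handwheel axis, 5 mm above the dial. It turns with the wheel. With the wheel at 0 it lies towards the reader's +y.
- mark_tip (a point): The inner end of the red mark on the dial, 56 mm out from the handwheel axis, 5 mm above the dial: the pointer is set when the pointer point coincides with this one. The red mark is a block 14 by 8 by 12 mm (tall) lying outwards from it; it does not move.
- platen_face (a point): Centre of the yellow window plate's upper face and of its dark round window (34 mm across). Plate 90 (x) by 80 (y) by 8 mm. z: outward normal; x: down the slope, away from the robot; y: the reader's y. The face is 28 mm from the pivot along its normal; level at handwheel 0, it looks up and away from the robot (reader +x) when sloped.
- platen (a joint): How far the sprung window plate is pushed in along its normal (m): 0 free, 0.012 fully in. It begins to move at about 2 N and takes about 0.9 N more per mm.
- slide: Loose sample slide, 100 g: white plate 70 (x) by 50 (y) by 6 mm with a flat underside, origin at the centre of its underside, z up. A blue upright fin 36 (x) by 12 (y) mm stands in the middle, from 6 to 38 mm above the underside: grip it across its 12 mm (along y). It may be laid either way round.
- meter: Bystander: white bench meter 110 by 160 by 30 mm, origin under its centre.
- bottle: Bystander: brown bottle, 64 mm in diameter and 190 mm tall, origin under its centre.
- vial: Bystander: small brown jar, 40 mm in diameter and 65 mm tall, origin under its centre.
- beaker: Bystander: clear glass, 72 mm in diameter and 90 mm tall, origin under its centre.
There are look-alikes about, which are no part of the job. What is shaped like the slide but purple is not meant.

How it is judged:
By the outcome, as a careful person would: the job done as asked, in the order asked, and still so for the second after the job is handed in, while the arm keeps its last pose, push and grip.
It also fails if it takes over 72 s, if anything falls off the work surface, if the arm or the gripper's body presses on something with over 40 N, if the wrist force passes 120 N, or if a joint passes its speed limit or range.

ROBOT

A 7-joint arm with a two-finger parallel gripper is mounted at the origin on the work surface. World frame = base frame: x ahead of the robot, y to its left, z up, the work surface at z = 0. Lengths are in mm, angles in rad, forces in N, time in s.
With the tool pointing down it reaches from about 400 to 875 mm from the base axis. Payload 4.4 kg.
Tool frame: the origin (TCP) lies at the very end of the fingers, on their centre line; the grasp point (between the pads) lies 19 mm behind it (r.hold_point_z is the distance from the TCP to the grasp point, in mm); z points along the fingers, y is the line along which they close (so a half turn about z gives the same grasp; the last joint's range is limited). The gripper opens to 85 mm and grips with 20 to 120 N. Pads are 22 mm wide; open, the fingers measure 114 mm over their backs; the gripper's body (76 mm by 85 mm) begins 54 mm behind the grasp point. The pads swing forward as they close: fully open they stand 13 mm farther back than shut.
Start: joints at [-1.32, 0.628, 0.038, 1.517, -0.027, 0.996, -0.02], TCP at [202.469, 617.676, 231.313] pointing down, gripper open.
Joint ranges: [-3.06, 3.06], [-0.37, 2.12], [-1.25, 1.32], [0.18, 2.47], [-1.1, 4.24], [0.23, 1.98], [-2.94, 2.94]. Speed limits (rad/s): [2.57, 2.57, 3.14, 3.14, 3.14, 3.14, 3.14].

INTERFACE

Orientations are given as a unit quaternion [x, y, z, w].
In Python, from bench import r gives the robot as it stands. The module is installed in compiled form; this text tells all that it offers.
- The arm moves only by the tool servo_tool, never from a script. Its argument "series" is a list of rows, each an object of numbers: "fingers": the finger opening in m, from 0 to 0.0854; "x", "y", "z": the shift along the world's x, y, z in m; "wx", "wy", "wz": the turn, a rotation vector about the world's x, y, z in rad. A call has 1 to 12 rows; each row shifts and turns the commanded pose from where the row before left it; what a row does not reach is not made up. A row lasts 1/12 s, in which the tool goes at most 41.7 mm and 7.16 degrees, less where a joint would pass 70% of its speed; a pose out of reach is approached as far as the arm can. A call is refused whole if a number of a shift passes 0.0417 or a number of a turn 0.125, either way. A call with a gripper value outside its range is refused whole. The fingers move at their own pace and stop on an object; the grip force is fixed at half the most. Time passes only in rows, so rows that do not move let the fingers close. It gives the time, the measured TCP pose, the force, the opening and the grip force at its end, in the units of the state.
- r.get_state(): the state, without advancing time (a new reading comes with each control period).
- r.grab_frame(name): name is "scene" or "side" or "wrist"; returns the picture (384x512x3 uint8, red, green, blue); there is no depth.
- r.camera_info(name): a dict with "fx", "fy", "cx", "cy" (pixels), "dist_coeffs" ([k1, k2, p1, p2, k3] as OpenCV has them; the pictures are not rectified), "cam_to_world" (4x4, takes a point from camera to world coordinates); the wrist camera has in their place "T_tool_cam" (4x4, takes a point from camera to tool coordinates, whose origin is the TCP and whose axes are the flange's). Camera axes: x right, y up, looking along -z (the intrinsics and any distortion apply to the point x, -y, -z); pixel columns grow to the right and rows downward; lengths in mm; the calibration is good to about 2 mm. A picture is of the moment at which its call begins: read the wrist's pose just before it. camera_info takes no time and is no camera call.
- r.hand_in(): hands the job in; it is judged then, once.
The state is a dict: "time": time; "joints": joint angles; "qvel": joint speeds; "effort": joint torques, N m; "position": TCP position; "tcp_rot": TCP orientation; "wrist_force": force on the tool from outside, world axes, zero at the start; "wrist_torque": the same for the moment, N m; "finger_gap": finger opening in mm; "grasp_force": force on a finger pad.
Only numpy, scipy, OpenCV 4.12 (cv2) and the standard library are available. Lean on these libraries where they do the work, as an engineer would, in place of code of your own. Each camera call takes 0.05 s, during which the arm holds its last target. There are 200 camera calls.

## Working session

There is one attempt and no reset: what is moved stays moved. The work goes in short steps, Python scripts to look and compute and a tool call to move; the robot and the scene stay as the last step left them, time stands still between calls to the robot, and variables do not carry over. Pictures are saved under pics/ and viewed, at most 14 in all, crops included, and the job is handed in when it is done.

Besides the shell and the picture viewer there is one more tool, called after "Emit:" as name([rows], argument=value, ...), one row to a line, values as JSON. servo_tool: Moves the arm, as the interface text tells. Its arguments: {"type":"object","properties":{"series":{"type":"array"}},"required":["series"]}

```bash
mkdir -p pics; cat > h.py <<'E'
import numpy as np,cv2
from bench import r
from scipy.spatial.transform import Rotation as R
def cam(name):
    c=r.camera_info(name);K=np.array([[c['fx'],0,c['cx']],[0,c['fy'],c['cy']],[0,0,1.]]);D=np.array(c['dist_coeffs'],float)
    if 'cam_to_world' in c: T=np.array(c['cam_to_world'])
    else:
        s=r.get_state();W=np.eye(4);W[:3,:3]=R.from_quat(s['tcp_rot']).as_matrix();W[:3,3]=s['position'];T=W@np.array(c['T_tool_cam'])
    return K,D,T
def ray(C,uv):
    K,D,T=C;p=cv2.undistortPoints(np.array(uv,float).reshape(-1,1,2),K,D).reshape(-1,2)
    d=np.c_[p[:,0],-p[:,1],-np.ones(len(p))]@T[:3,:3].T
    return T[:3,3],d/np.linalg.norm(d,axis=1)[:,None]
def onz(C,uv,z):
    o,d=ray(C,uv);return o+d*((z-o[2])/d[:,2])[:,None]
def proj(C,P):
    K,D,T=C;q=(np.atleast_2d(P)-T[:3,3])@T[:3,:3];q=q*[1,-1,-1]
    return cv2.projectPoints(q,np.zeros(3),np.zeros(3),K,D)[0].reshape(-1,2)
def tri(C1,a,C2,b):
    o,d=ray(C1,[a]);p,e=ray(C2,[b]);d=d[0];e=e[0]
    s=np.linalg.lstsq(np.c_[d,-e],p-o,rcond=None)[0];A=o+s[0]*d;B=p+s[1]*e;return (A+B)/2,np.linalg.norm(A-B)
E
python3 - <<'E'
from h import *
s=r.get_state();print(s)
ims=[]
for n in("scene","side"):
    im=r.grab_frame(n)[:,:,::-1];cv2.imwrite(f'pics/{n}0.png',im);C=cam(n);print(n,C[2].round(2).tolist(),C[0][0,0],C[1])
print(r.camera_info("wrist"),r.hold_point_z)
E
```

```text
{'time': 0.0, 'joints': array([-1.31979396,  0.62928321,  0.03843261,  1.51833863, -0.02698087,
        0.99630637, -0.01998629]), 'qvel': array([ 0.0017478 , -0.00068914, -0.00084025,  0.00159798,  0.00022888,
        0.00053434, -0.00017171]), 'effort': array([-1.20133723e-04, -5.63413918e+01,  1.22587558e+00, -1.93439144e+01,
        1.09224563e-02,  1.04842635e-02,  3.90896915e-06]), 'position': array([202.2772906 , 617.08794413, 230.43908767]), 'tcp_rot': array([ 1.57723571e-01,  9.87482885e-01, -8.99835939e-04, -1.28189995e-04]), 'wrist_force': array([ 0.03442403, -0.1824853 , -0.17051705]), 'wrist_torque': array([0.04376918, 0.01461198, 0.04231119]), 'grasp_force': 0.0, 'finger_gap': 85.45912929905992}
scene [[-0.45, -0.64, 0.62, 1281.47], [0.89, -0.31, 0.33, 401.0], [-0.02, 0.7, 0.71, 868.81], [0.0, 0.0, 0.0, 1.0]] 430.9655392384585 [0.0163994 0.        0.        0.        0.       ]
side [[0.95, 0.25, -0.2, 291.22], [-0.32, 0.73, -0.61, -803.72], [-0.0, 0.64, 0.77, 1123.26], [0.0, 0.0, 0.0, 1.0]] 413.35539609071196 [-0.02679412  0.          0.          0.          0.        ]
{'fx': 344.35951009414174, 'fy': 344.35951009414174, 'cx': 261.5257831407093, 'cy': 192.5447943505768, 'dist_coeffs': array([0.01064243, 0.        , 0.        , 0.        , 0.        ]), 'T_tool_cam': array([[-6.70843447e-04,  9.48753042e-01,  3.16017744e-01,
         8.05386228e+01],
       [ 9.99999748e-01,  7.09485805e-04, -7.22597963e-06,
        -1.14914476e-01],
       [-2.31065774e-04,  3.16017659e-01, -9.48753280e-01,
        -1.43535380e+02],
       [ 0.00000000e+00,  0.00000000e+00,  0.00000000e+00,
         1.00000000e+00]])} 18.700000000000003
```

View pics/scene0.png

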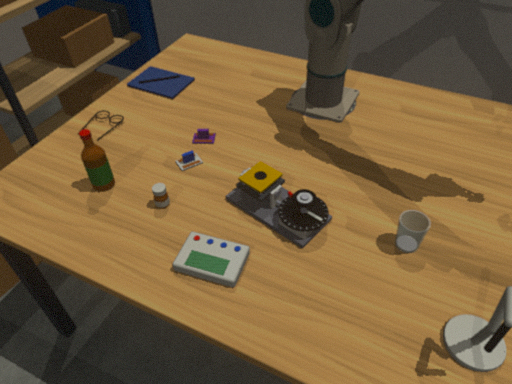

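View pics/side0.png

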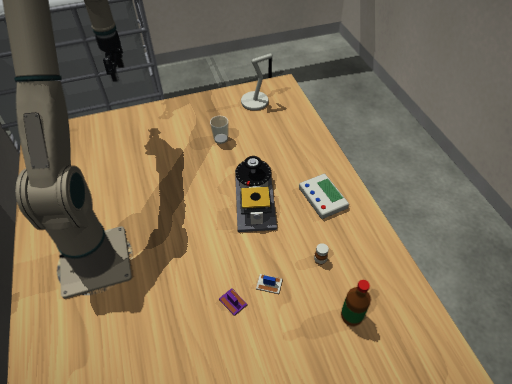

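The scene picture shows the slide with its blue fin near (188,160), the purple decoy at (204,137), the yellow plate at (261,178) and the dial and wheel at (305,208). The side picture shows the slide at (269,284), the plate at (255,197) and the wheel at (252,165).

```bash
python3 - <<'E'
from h import *
S,D=cam("scene"),cam("side")
a=cv2.imread('pics/scene0.png');b=cv2.imread('pics/side0.png')
def mask(im,lo,hi,box):
    h=cv2.cvtColor(im,cv2.COLOR_BGR2HSV);m=cv2.inRange(h,lo,hi);k=np.zeros_like(m);x0,y0,x1,y1=box;k[y0:y1,x0:x1]=m[y0:y1,x0:x1]
    ys,xs=np.nonzero(k);return np.array([xs.mean(),ys.mean()]) if len(xs) else None,len(xs)
for nm,lo,hi,ba,bb in[("yellow",(22,150,80),(32,255,255),(235,155,290,200),(235,180,275,215)),("fin",(105,120,40),(125,255,255),(175,145,203,172),(255,272,285,296)),("purple",(130,100,30),(160,255,255),(190,125,218,148),(215,285,250,315))]:
    p,n=mask(a,lo,hi,ba);q,m=mask(b,lo,hi,bb);print(nm,p,n,q,m, tri(S,p,D,q) if n and m else '')
print('wheel',tri(S,(305,199),D,(253,161)))
print('table slide',onz(S,[(188,161)],3),onz(D,[(269,285)],3))
f=lambda im,x0,y0,x1,y1,s:cv2.resize(im[y0:y1,x0:x1],None,fx=s,fy=s,interpolation=cv2.INTER_CUBIC)
A=f(a,220,155,340,250,6);B=f(b,225,145,285,240,6)
cv2.imwrite('pics/A.png',cv2.resize(A,(720,570)))
w=np.hstack([B[:570],f(a,168,140,220,175,8)[:570] if 0 else cv2.copyMakeBorder(f(b,210,265,290,320,5),0,570-275,0,0,0)])
cv2.imwrite('pics/B.png',w);print(w.shape)
E
```

```text
yellow [260.23619632 176.40337423] 652 [255.         196.55021834] 458 (array([537.33582461,  19.37242713,  86.68298966]), np.float64(0.657554561301208))
fin [187.97222222 154.13888889] 36 [268.82105263 280.26315789] 95 (array([ 489.86891456, -250.91235668,   28.36248414]), np.float64(2.84164578348658))
purple [203.4964539  135.72340426] 141 [232.61711712 301.23423423] 222 (array([ 371.89089612, -271.26539612,    8.81064916]), np.float64(2.8437506127004055))
wheel (array([576.43420058, 162.19810348, 101.11617281]), np.float64(0.3954242051566076))
table slide [[ 491.99831983 -251.86929983    3.        ]] [[ 490.81971901 -254.2729611     3.        ]]
(570, 760, 3)
```

View pics/A.png

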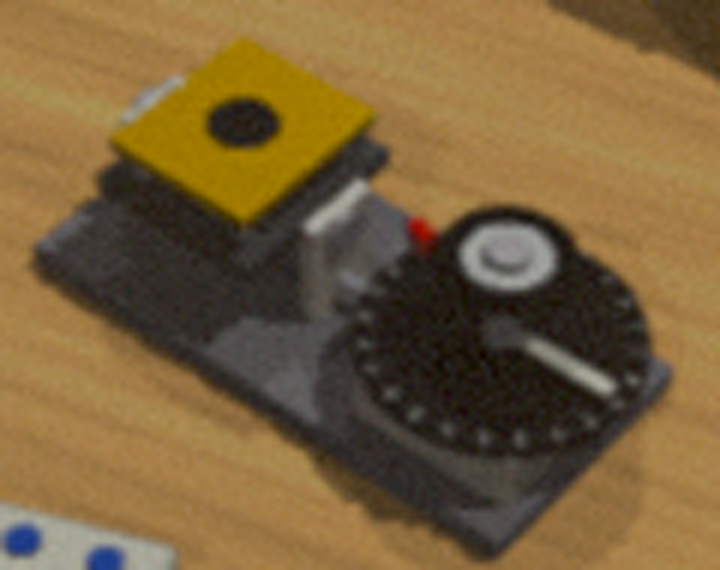

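View pics/B.png

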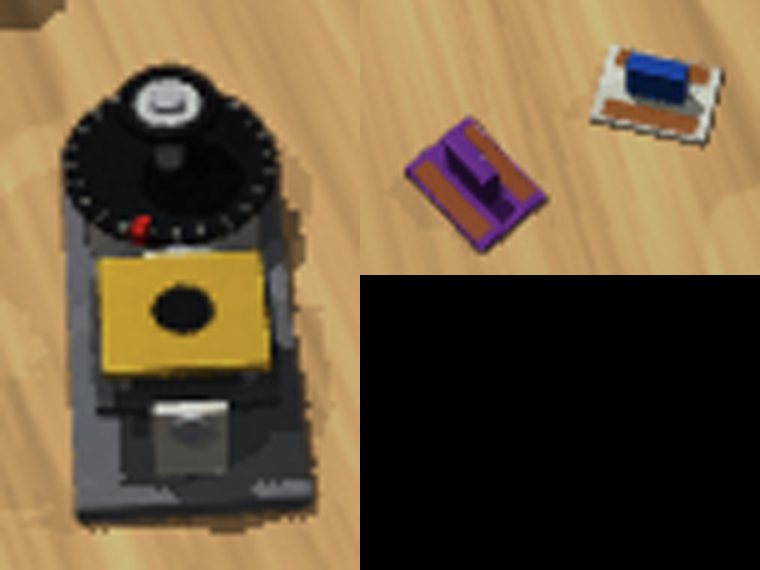

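The crops show the white pointer lying along reader +y (crop A, 615,388, so the wheel is near 0). The red mark is towards −y and −x (A 420,232; B 141,228), and the slide's fin runs roughly along world x.

```bash
cat >> h.py <<'E'
def blob(im,lo,hi,box):
    h=cv2.cvtColor(im,cv2.COLOR_BGR2HSV);k=np.zeros(im.shape[:2],np.uint8);x0,y0,x1,y1=box;k[y0:y1,x0:x1]=cv2.inRange(h,lo,hi)[y0:y1,x0:x1]
    n,l,st,_=cv2.connectedComponentsWithStats(k)
    if n<2:return None
    i=1+st[1:,4].argmax();ys,xs=np.nonzero(l==i);return np.c_[xs,ys].astype(float)
E
python3 - <<'E'
from h import *
S,D=cam("scene"),cam("side")
a=cv2.imread('pics/scene0.png');b=cv2.imread('pics/side0.png')
w=np.array([576.4,162.2]); 
ra=blob(a,(0,150,80),(8,255,255),(284,185,298,202)).mean(0);rb=blob(b,(0,150,60),(8,255,255),(240,175,256,190)).mean(0)
print('red',ra,rb,tri(S,ra,D,rb))
# base plate corners (z=16): from crop A / B
A=lambda x,y:(x/6+220,y/6+155)
c=onz(S,[A(38,250),A(490,553),A(668,372)],16);print('corners',c[:,:2])
p=onz(S,[A(615,388),A(525,340),A(500,330)],59);print('pointer',p[:,:2])
c2=onz(D,[(75/6+225,515/6+145),(313/6+225,510/6+145)],16);print(c2[:,:2])
E
```

```text
red [289.93333333 193.2       ] [247.75 182.75] (array([538.29955966, 106.14745625,  61.81543024]), np.float64(0.41266213415254926))
corners [[584.38685271 -63.34667965]
 [655.11432748 190.90860904]
 [529.3842072  222.68747577]]
pointer [[585.15509594 215.04501104]
 [576.42627191 171.54779666]
 [575.71346815 159.90690472]]
[[455.33276837 -43.71726432]
 [578.70123171 -82.22427983]]
```

Emit:
servo_tool([
  {"x": 0.04, "y": -0.04},
  {"x": 0.04, "y": -0.04},
  {"x": 0.04, "y": -0.04},
  {"x": 0.04, "y": -0.04},
  {"x": 0.04, "y": -0.04},
  {"x": 0.04, "y": -0.04},
  {"x": 0.04, "y": -0.04},
  {"x": 0.04, "y": -0.04},
  {"x": 0.04, "y": -0.04},
  {"y": -0.04},
  {"y": -0.04},
  {},
])

```text
invalid input
```

Emit:
servo_tool([
  {"x": 0.025, "y": -0.033},
  {"x": 0.025, "y": -0.033},
  {"x": 0.025, "y": -0.033},
  {"x": 0.025, "y": -0.033},
  {"x": 0.025, "y": -0.033},
  {"x": 0.025, "y": -0.033},
  {"x": 0.025, "y": -0.033},
  {"x": 0.025, "y": -0.033},
  {"x": 0.025, "y": -0.033},
  {"x": 0.025, "y": -0.033},
  {"x": 0.025, "y": -0.033},
  {"x": 0.025, "y": -0.033},
])

```text
invalid input
```

Emit:
servo_tool([
  {"fingers": 0.085, "x": 0.025, "y": -0.033, "z": 0.0, "wx": 0.0, "wy": 0.0, "wz": 0.0},
])

```text
time: 0.18
position: [219.5, 590.9, 230.3]
tcp_rot: [0.152, 0.988, 0.002, -0.003]
wrist_force: [-0.5, 0.7, 0.7]
finger_gap: 85.1
grasp_force: 0.0
```

Emit:
servo_tool([
  {"fingers": 0.085, "x": 0.025, "y": -0.039, "z": 0, "wx": 0, "wy": 0, "wz": 0},
  {"fingers": 0.085, "x": 0.025, "y": -0.039, "z": 0, "wx": 0, "wy": 0, "wz": 0},
  {"fingers": 0.085, "x": 0.025, "y": -0.039, "z": 0, "wx": 0, "wy": 0, "wz": 0},
  {"fingers": 0.085, "x": 0.025, "y": -0.039, "z": 0, "wx": 0, "wy": 0, "wz": 0},
  {"fingers": 0.085, "x": 0.025, "y": -0.039, "z": 0, "wx": 0, "wy": 0, "wz": 0},
  {"fingers": 0.085, "x": 0.025, "y": -0.039, "z": 0, "wx": 0, "wy": 0, "wz": 0},
  {"fingers": 0.085, "x": 0.025, "y": -0.039, "z": 0, "wx": 0, "wy": 0, "wz": 0},
  {"fingers": 0.085, "x": 0.025, "y": -0.039, "z": 0, "wx": 0, "wy": 0, "wz": 0},
  {"fingers": 0.085, "x": 0.025, "y": -0.039, "z": 0, "wx": 0, "wy": 0, "wz": 0},
  {"fingers": 0.085, "x": 0.025, "y": -0.039, "z": 0, "wx": 0, "wy": 0, "wz": 0},
  {"fingers": 0.085, "x": 0.025, "y": -0.039, "z": 0, "wx": 0, "wy": 0, "wz": 0},
  {"fingers": 0.085, "x": 0, "y": 0, "z": 0, "wx": 0, "wy": 0, "wz": 0},
])

```text
time: 1.18
position: [479.7, 188.9, 231.3]
tcp_rot: [0.165, 0.986, -0.002, 0.002]
wrist_force: [0.2, -0.6, 0.1]
finger_gap: 85.2
grasp_force: 0.0
```

```bash
python3 - <<'E'
from h import *
s=r.get_state();print(s['time'],s['position'].round(1),s['joints'].round(2),s['qvel'].round(3),s['tcp_rot'].round(3))
W=cam('wrist');im=r.grab_frame('wrist')[:,:,::-1];cv2.imwrite('pics/w1.png',im)
np.savez('w1.npz',K=W[0],D=W[1],T=W[2])
print(proj(W,[[576.4,162.2,107],[537,19,90],[538,106,60]]))
E
```

```text
1.1833 [479.7 188.9 231.3] [-0.48  0.44  0.07  1.89 -0.03  0.81  0.84] [-0.091 -0.004 -0.085  0.018 -0.049  0.006 -0.105] [ 0.165  0.986 -0.002  0.002]
[[269.08130906 287.72703571]
 [114.13807747 285.57113245]
 [203.89330953 245.42784396]]
```

View pics/w1.png

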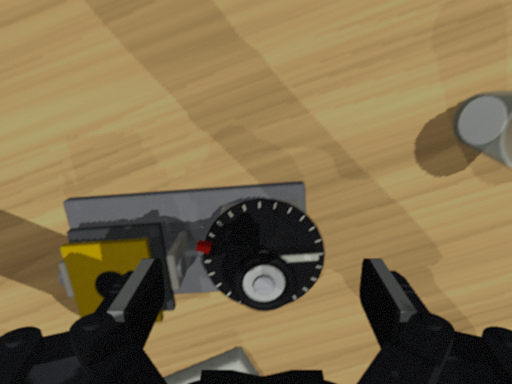

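The wrist picture shows the wheel hub at (264,284), the pointer out to (318,258), the red mark at (204,247) and the dial disc centred near (263,253). The plate is partly hidden behind a finger.

```bash
cat > wm.py <<'E'
from h import *
def dial(im,W,cpix):
    """wheel axis from dial ellipse (z=54), red and pointer bearings"""
    x,y=cpix
    h=cv2.cvtColor(im,cv2.COLOR_BGR2HSV)
    red=blob(im,(0,150,60),(8,255,255),(0,0,512,384)) 
    m=((h[:,:,2]>115)&(h[:,:,1]<70)).astype(np.uint8)
    return red,m
E
python3 - <<'E'
from wm import *
im=cv2.imread('pics/w1.png');z=np.load('w1.npz');W=(z['K'],z['D'],z['T'])
red,m=dial(im,W,0)
# black dial outline
g=im.max(2);k=np.zeros_like(g);k[195:312,200:328]=(g<60)[195:312,200:328]
k=cv2.morphologyEx(k,cv2.MORPH_CLOSE,np.ones((9,9)))
c=max(cv2.findContours(k,0,1)[0],key=cv2.contourArea)
P=onz(W,c.reshape(-1,2)[:],54)[:,:2]
sel=c.reshape(-1,2)[:,1]<265
Q=P[sel];A=np.c_[2*Q,np.ones(len(Q))];s=np.linalg.lstsq(A,(Q**2).sum(1),rcond=None)[0];print('dial c',s[:2],np.sqrt(s[2]+s[:2]@s[:2]))
n,l,st,ce=cv2.connectedComponentsWithStats(m)
for i in range(1,n):
    if st[i,4]>40 and 190<ce[i][0]<330: print(st[i],ce[i],onz(W,[ce[i]],59)[0],onz(W,[ce[i]],107)[0])
print('red',red.mean(0),red.min(0),red.max(0),onz(W,[red.mean(0)],62)[0])
# base edge: far long edge top at z=16
e=onz(W,[(68,199),(304,183)],16);print(e, np.arctan2(*(e[1]-e[0])[:2]))
E
```

```text
Traceback (most recent call last):
  File "wm.py", line 4, in dial
    x,y=cpix
    ^^^
TypeError: cannot unpack non-iterable int object
```

```bash
cat > wm.py <<'E'
from h import *
def dial(im,W,box):
    """dial centre (z=54) from its black outline's far side, white blobs, red"""
    x0,y0,x1,y1,ycut=box
    g=im.max(2);k=np.zeros_like(g);k[y0:y1,x0:x1]=(g<60)[y0:y1,x0:x1]
    k=cv2.morphologyEx(k,cv2.MORPH_CLOSE,np.ones((9,9)))
    c=max(cv2.findContours(k,0,1)[0],key=cv2.contourArea).reshape(-1,2)
    Q=onz(W,c[c[:,1]<ycut],54)[:,:2];s=np.linalg.lstsq(np.c_[2*Q,np.ones(len(Q))],(Q**2).sum(1),rcond=None)[0]
    print('dial c',s[:2],'r',np.sqrt(s[2]+s[:2]@s[:2]))
    h=cv2.cvtColor(im,cv2.COLOR_BGR2HSV);m=((h[:,:,2]>115)&(h[:,:,1]<70)).astype(np.uint8)
    n,l,st,ce=cv2.connectedComponentsWithStats(m)
    for i in range(1,n):
        if st[i,4]>40 and x0<ce[i][0]<x1 and y0<ce[i][1]<y1: print('white',st[i],ce[i].round(1),onz(W,[ce[i]],59)[0],onz(W,[ce[i]],107)[0])
    red=blob(im,(0,150,60),(8,255,255),(x0-20,y0,x1,y1));print('red',red.mean(0),red.min(0),red.max(0),onz(W,[red.mean(0)],62)[0])
E
python3 - <<'E'
from wm import *
im=cv2.imread('pics/w1.png');z=np.load('w1.npz');W=(z['K'],z['D'],z['T'])
dial(im,W,(198,195,328,312,265))
e=onz(W,[(68,199),(304,183)],16);print(e, np.arctan2(*(e[1]-e[0])[:2]))
E
```

```text
dial c [568.33924905 156.77235107] r 62.564036415785964
white [282 253  40   9 236] [301.9 257.4] [583.8952652 196.23382    59.       ] [556.37969721 199.19339726 107.        ]
white [ 243  266   42   36 1118] [263.5 283.4] [600.59182548 148.69212357  59.        ] [570.53600252 158.88480925 107.        ]
red [203.1147541  247.18032787] [196. 241.] [210. 253.] [538.72004198 105.21013622  62.        ]
[[455.16852417 -29.82520683  16.        ]
 [521.91662521 222.21337416  16.        ]] 0.25888956168645555
```

Emit:
servo_tool([
  {"fingers": 0.085, "x": 0.03, "y": -0.01, "z": -0.01, "wx": 0, "wy": 0, "wz": 0.115},
  {"fingers": 0.085, "x": 0.03, "y": -0.01, "z": -0.01, "wx": 0, "wy": 0, "wz": 0.115},
  {"fingers": 0.085, "x": 0.03, "y": -0.01, "z": -0.01, "wx": 0, "wy": 0, "wz": 0.115},
  {"fingers": 0.085, "x": 0, "y": 0, "z": -0.01, "wx": 0, "wy": 0, "wz": 0.115},
  {"fingers": 0.085, "x": 0, "y": 0, "z": -0.01, "wx": 0, "wy": 0, "wz": 0.115},
  {"fingers": 0.085, "x": 0, "y": 0, "z": -0.01, "wx": 0, "wy": 0, "wz": 0.115},
  {"fingers": 0.085, "x": 0, "y": 0, "z": -0.01, "wx": 0, "wy": 0, "wz": 0.115},
  {"fingers": 0.085, "x": 0, "y": 0, "z": 0, "wx": 0, "wy": 0, "wz": 0},
])

```text
time: 1.9
position: [562.7, 169.7, 159.1]
tcp_rot: [-0.244, 0.97, 0.0, -0.002]
wrist_force: [-0.8, 0.1, 0.7]
finger_gap: 85.6
grasp_force: 0.0
```

```bash
python3 - <<'E'
from h import *
s=r.get_state();print(s['time'],s['position'].round(1),s['joints'].round(2),R.from_quat(s['tcp_rot']).as_matrix().round(3).tolist())
W=cam('wrist');im=r.grab_frame('wrist')[:,:,::-1];cv2.imwrite('pics/w2.png',im)
S,D=cam("scene"),cam("side")
h=cv2.cvtColor(im,cv2.COLOR_BGR2HSV);m=((h[:,:,2]>115)&(h[:,:,1]<70)).astype(np.uint8)
n,l,st,ce=cv2.connectedComponentsWithStats(m)
for i in range(1,n):
    if st[i,4]>100: print('white',st[i],ce[i].round(1),onz(W,[ce[i]],59)[0].round(1),onz(W,[ce[i]],107)[0].round(1))
print(proj(W,[[571,159,107]]))
E
```

```text
1.9 [562.7 169.7 159.1] [-0.24  0.63 -0.16  1.76  0.13  0.76  1.6 ] [[-0.881, -0.473, -0.005], [-0.473, 0.881, -0.0], [0.004, 0.002, -1.0]]
white [ 130    0  116  111 5010] [194.6  60. ] [502.4  86.8  59. ] [500.4  95.5 107. ]
white [113  89  45  51 981] [137.3 114.7] [553.4  66.7  59. ] [541.4  79.3 107. ]
white [156 110  25  24 284] [167.9 121.9] [547.9  87.2  59. ] [537.   95.8 107. ]
white [144 123  16  20 103] [153.  132.6] [559.7  80.9  59. ] [546.4  90.8 107. ]
white [311 145  22  33 163] [324.  163.7] [522.  198.9  59. ] [516.2 185.5 107. ]
white [207 213  11  16 104] [211.7 221. ] [601.  146.4  59. ] [579.6 143.4 107. ]
white [212 227  53  21 612] [239.7 238. ] [603.7 171.9  59. ] [581.8 163.8 107. ]
white [280 230  19  18 180] [288.  239.4] [587.  205.7  59. ] [568.4 191.  107. ]
white [ 484  232   28   68 1200] [499.9 260.3] [523.4 363.   59. ] [517.3 317.3 107. ]
white [   0  246   92   91 4986] [ 43.5 290.6] [721.1  52.1  59. ] [676.1  67.6 107. ]
[[240.62584757 220.55838582]]
```

View pics/w2.png

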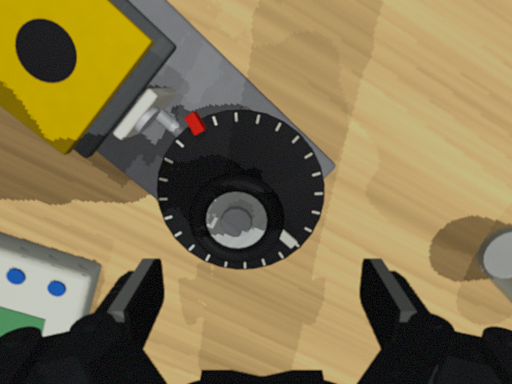

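The wrist picture shows the hub at (237,220), the red mark at (194,124), the pointer tip at (288,239) and the full dial rim at about x 158–324, y 110–269. All of it is unobstructed.

```bash
python3 - <<'E'
from wm import *
im=cv2.imread('pics/w2.png');W=cam('wrist')
dial(im,W,(150,105,330,275,275))
h=cv2.cvtColor(im,cv2.COLOR_BGR2HSV)
g=cv2.cvtColor(im,cv2.COLOR_BGR2GRAY)
c=cv2.HoughCircles(g[150:290,170:310],cv2.HOUGH_GRADIENT,1,20,param1=80,param2=15,minRadius=24,maxRadius=38)
print('hough',c[0][:3]+[170,150,0])
for zz in(107,112):print(zz,onz(W,[(237,220)],zz)[0])
# yellow plate centre via window
k=(im.max(2)<60).astype(np.uint8);k[:,85:]=0;k[100:]=0
n,l,st,ce=cv2.connectedComponentsWithStats(k);i=1+st[1:,4].argmax();print(st[i],ce[i],onz(W,[ce[i]],90)[0])
print(onz(W,[(288,239)],59)[0])
E
```

```text
dial c [574.60485269 155.68023551] r 63.64184579937933
white [156 110  25  24 284] [167.9 121.9] [548.51499923  87.20749362  59.        ] [537.57241286  95.86615345 107.        ]
white [144 123  16  20 103] [153.  132.6] [560.33984672  80.85305766  59.        ] [547.07969982  90.75712805 107.        ]
white [311 145  22  33 163] [324.  163.7] [523.10473146 199.46650203  59.        ] [517.14232207 186.12343659 107.        ]
white [207 213  11  16 104] [211.7 221. ] [602.22221736 146.42343125  59.        ] [580.75351397 143.4763161  107.        ]
white [212 227  53  21 612] [239.7 238. ] [605.03162834 171.97907206  59.        ] [583.01230643 164.02328815 107.        ]
white [280 230  19  18 180] [288.  239.4] [588.46960774 206.03978572  59.        ] [569.69628838 191.4084176  107.        ]
red [195.07443366 123.26537217] [185. 112.] [205. 135.] [539.89751393 104.75635859  62.        ]
hough [[236.5        217.5         30.20000076]]
107 [572.8589203  157.05058247 107.        ]
112 [570.82305948 156.3989085  112.        ]
[  16   20   60   62 2859] [45.56488283 50.31934243] [536.91153211  15.43343335  90.        ]
[588.13465695 205.86213845  59.        ]
```

Emit:
servo_tool([
  {"fingers": 0.085, "x": 0.01, "y": -0.0125, "z": -0.01, "wx": 0, "wy": 0, "wz": 0},
  {"fingers": 0.085, "x": 0, "y": 0, "z": -0.024, "wx": 0, "wy": 0, "wz": 0},
  {"fingers": 0.085, "x": 0, "y": 0, "z": -0.024, "wx": 0, "wy": 0, "wz": 0},
  {"fingers": 0.085, "x": 0, "y": 0, "z": -0.024, "wx": 0, "wy": 0, "wz": 0},
  {"fingers": 0.085, "x": 0, "y": 0, "z": 0, "wx": 0, "wy": 0, "wz": 0},
  {"fingers": 0.085, "x": 0, "y": 0, "z": 0, "wx": 0, "wy": 0, "wz": 0},
])

```text
time: 2.45
position: [574.6, 155.7, 78.6]
tcp_rot: [-0.241, 0.971, -0.0, -0.001]
wrist_force: [0.4, 0.1, 0.1]
finger_gap: 85.0
grasp_force: 0.0
```

Emit:
servo_tool([
  {"fingers": 0.05, "x": -0.001, "y": 0.001, "z": -0.002, "wx": 0, "wy": 0, "wz": 0},
  {"fingers": 0.05, "x": 0, "y": 0, "z": 0, "wx": 0, "wy": 0, "wz": 0},
  {"fingers": 0.05, "x": 0, "y": 0, "z": 0, "wx": 0, "wy": 0, "wz": 0},
  {"fingers": 0.05, "x": 0, "y": 0, "z": 0, "wx": 0, "wy": 0, "wz": 0},
  {"fingers": 0.05, "x": 0, "y": 0, "z": 0, "wx": 0, "wy": 0, "wz": 0},
])

```text
time: 2.87
position: [574.7, 158.2, 79.3]
tcp_rot: [-0.242, 0.97, 0.0, 0.001]
wrist_force: [-1.2, 1.4, 6.4]
finger_gap: 58.2
grasp_force: 63.6
```

Emit:
servo_tool([
  {"fingers": 0.05, "x": 0, "y": 0, "z": 0, "wx": 0, "wy": 0, "wz": -0.06},
  {"fingers": 0.05, "x": 0, "y": 0, "z": 0, "wx": 0, "wy": 0, "wz": -0.12},
  {"fingers": 0.05, "x": 0, "y": 0, "z": 0, "wx": 0, "wy": 0, "wz": -0.12},
  {"fingers": 0.05, "x": 0, "y": 0, "z": 0, "wx": 0, "wy": 0, "wz": -0.12},
  {"fingers": 0.05, "x": 0, "y": 0, "z": 0, "wx": 0, "wy": 0, "wz": -0.12},
  {"fingers": 0.05, "x": 0, "y": 0, "z": 0, "wx": 0, "wy": 0, "wz": -0.12},
  {"fingers": 0.05, "x": 0, "y": 0, "z": 0, "wx": 0, "wy": 0, "wz": -0.12},
  {"fingers": 0.05, "x": 0, "y": 0, "z": 0, "wx": 0, "wy": 0, "wz": -0.12},
  {"fingers": 0.05, "x": 0, "y": 0, "z": 0, "wx": 0, "wy": 0, "wz": -0.12},
  {"fingers": 0.05, "x": 0, "y": 0, "z": 0, "wx": 0, "wy": 0, "wz": -0.12},
  {"fingers": 0.05, "x": 0, "y": 0, "z": 0, "wx": 0, "wy": 0, "wz": -0.12},
  {"fingers": 0.05, "x": 0, "y": 0, "z": 0, "wx": 0, "wy": 0, "wz": -0.12},
])

```text
time: 3.87
position: [574.2, 156.0, 79.3]
tcp_rot: [0.434, 0.901, 0.0, 0.001]
wrist_force: [-3.2, -4.6, 7.4]
finger_gap: 58.2
grasp_force: 64.1
```

Emit:
servo_tool([
  {"fingers": 0.05, "x": 0, "y": 0, "z": 0, "wx": 0, "wy": 0, "wz": -0.12},
  {"fingers": 0.05, "x": 0, "y": 0, "z": 0, "wx": 0, "wy": 0, "wz": -0.12},
  {"fingers": 0.05, "x": 0, "y": 0, "z": 0, "wx": 0, "wy": 0, "wz": -0.1},
  {"fingers": 0.05, "x": 0, "y": 0, "z": 0, "wx": 0, "wy": 0, "wz": 0},
  {"fingers": 0.085, "x": 0, "y": 0, "z": 0, "wx": 0, "wy": 0, "wz": 0},
  {"fingers": 0.085, "x": 0, "y": 0, "z": 0, "wx": 0, "wy": 0, "wz": 0},
  {"fingers": 0.085, "x": 0, "y": 0, "z": 0, "wx": 0, "wy": 0, "wz": 0},
  {"fingers": 0.085, "x": 0, "y": 0, "z": 0.025, "wx": 0, "wy": 0, "wz": 0},
  {"fingers": 0.085, "x": 0, "y": 0, "z": 0.025, "wx": 0, "wy": 0, "wz": 0},
  {"fingers": 0.085, "x": 0, "y": 0, "z": 0.025, "wx": 0, "wy": 0, "wz": 0},
])

```text
time: 4.7
position: [573.7, 157.6, 153.0]
tcp_rot: [0.578, 0.816, -0.0, -0.0]
wrist_force: [0.5, 0.1, -0.1]
finger_gap: 84.6
grasp_force: 0.0
```

```bash
python3 - <<'E'
from wm import *
s=r.get_state();print(s['time'],s['position'].round(1),s['joints'].round(2),R.from_quat(s['tcp_rot']).as_matrix().round(3).tolist())
W=cam('wrist');im=r.grab_frame('wrist')[:,:,::-1].copy();cv2.imwrite('pics/w3.png',im)
print(proj(W,[[573,157,112],[573,157,54],[540,105,62]]+[[573+56*np.sin(t),157+56*np.cos(t),59] for t in (1.8,2,2.2)]))
E
```

```text
4.7 [573.7 157.6 153. ] [-0.56  0.68  0.39  1.76 -0.35  0.78  0.35] [[-0.333, 0.943, -0.001], [0.943, 0.333, 0.0], [0.0, -0.001, -1.0]]
[[259.3615236  224.57974578]
 [259.85205833 193.04496919]
 [195.75284467 244.23778435]
 [322.32994258 232.9471477 ]
 [312.62338326 243.42423673]
 [301.11194095 251.88528693]]
```

View pics/w3.png

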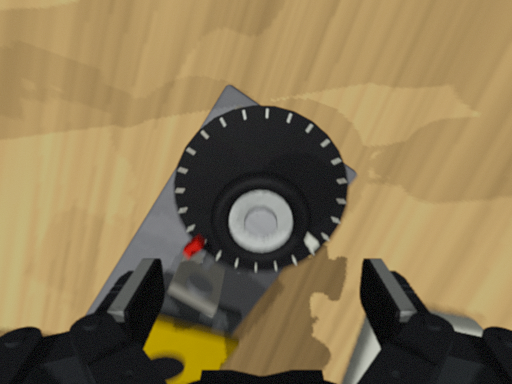

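The pointer end now shows at (311,242) and the red mark at (194,246), so the wheel turned about 1.72 rad with no slip.

```bash
python3 - <<'E'
from wm import *
im=cv2.imread('pics/w3.png');W=cam('wrist')
dial(im,W,(168,100,356,275,275))
E
```

```text
dial c [577.70086357 155.09547031] r 64.45341131179968
white [201 103  43  24 222] [219.3 111.7] [531.30382882 204.15579843  59.        ] [534.88886382 210.0511086  107.        ]
white [ 229  190   64   62 3068] [260.3 220.8] [584.79041043 136.73380581  59.        ] [577.79391419 155.96756275 107.        ]
white [304 233  15  23 185] [311. 243.] [628.40927801 132.04917355  59.        ] [612.78343219 152.20971588 107.        ]
red [193.67871486 245.86345382] [184. 235.] [203. 257.] [542.78632251 101.28147851  62.        ]
```

Emit:
servo_tool([
  {"fingers": 0.085, "x": 0, "y": 0, "z": 0, "wx": 0, "wy": 0, "wz": 0.12},
  {"fingers": 0.085, "x": 0, "y": 0, "z": 0, "wx": 0, "wy": 0, "wz": 0.12},
  {"fingers": 0.085, "x": 0, "y": 0, "z": 0, "wx": 0, "wy": 0, "wz": 0.12},
  {"fingers": 0.085, "x": 0, "y": 0, "z": 0, "wx": 0, "wy": 0, "wz": 0.12},
  {"fingers": 0.085, "x": 0, "y": 0, "z": 0, "wx": 0, "wy": 0, "wz": 0.12},
  {"fingers": 0.085, "x": 0, "y": 0, "z": 0, "wx": 0, "wy": 0, "wz": 0.12},
  {"fingers": 0.085, "x": 0, "y": 0, "z": 0, "wx": 0, "wy": 0, "wz": 0.12},
  {"fingers": 0.085, "x": 0, "y": 0, "z": -0.025, "wx": 0, "wy": 0, "wz": 0},
  {"fingers": 0.085, "x": 0, "y": 0, "z": -0.025, "wx": 0, "wy": 0, "wz": 0},
  {"fingers": 0.085, "x": 0, "y": 0, "z": -0.025, "wx": 0, "wy": 0, "wz": 0},
  {"fingers": 0.05, "x": 0, "y": 0, "z": 0, "wx": 0, "wy": 0, "wz": 0},
  {"fingers": 0.05, "x": 0, "y": 0, "z": 0, "wx": 0, "wy": 0, "wz": 0},
])

```text
time: 5.75
position: [573.1, 157.3, 76.5]
tcp_rot: [0.195, 0.981, -0.0, -0.001]
wrist_force: [0.1, 0.2, 0.3]
finger_gap: 63.2
grasp_force: 0.0
```

Emit:
servo_tool([
  {"fingers": 0.05, "x": 0, "y": 0, "z": 0, "wx": 0, "wy": 0, "wz": 0},
  {"fingers": 0.05, "x": 0, "y": 0, "z": 0, "wx": 0, "wy": 0, "wz": 0},
  {"fingers": 0.05, "x": 0, "y": 0, "z": 0, "wx": 0, "wy": 0, "wz": -0.05},
  {"fingers": 0.05, "x": 0, "y": 0, "z": 0, "wx": 0, "wy": 0, "wz": -0.12},
  {"fingers": 0.05, "x": 0, "y": 0, "z": 0, "wx": 0, "wy": 0, "wz": -0.12},
  {"fingers": 0.05, "x": 0, "y": 0, "z": 0, "wx": 0, "wy": 0, "wz": -0.12},
  {"fingers": 0.05, "x": 0, "y": 0, "z": 0, "wx": 0, "wy": 0, "wz": -0.12},
  {"fingers": 0.05, "x": 0, "y": 0, "z": 0, "wx": 0, "wy": 0, "wz": -0.12},
  {"fingers": 0.05, "x": 0, "y": 0, "z": 0, "wx": 0, "wy": 0, "wz": -0.12},
  {"fingers": 0.05, "x": 0, "y": 0, "z": 0, "wx": 0, "wy": 0, "wz": -0.12},
  {"fingers": 0.05, "x": 0, "y": 0, "z": 0, "wx": 0, "wy": 0, "wz": -0.05},
  {"fingers": 0.05, "x": 0, "y": 0, "z": 0, "wx": 0, "wy": 0, "wz": 0},
])

```text
time: 6.75
position: [573.2, 156.8, 77.8]
tcp_rot: [0.618, 0.786, -0.001, -0.0]
wrist_force: [-2.7, -3.5, -3.3]
finger_gap: 58.3
grasp_force: 67.3
```

Emit:
servo_tool([
  {"fingers": 0.085, "x": 0, "y": 0, "z": 0, "wx": 0, "wy": 0, "wz": 0},
  {"fingers": 0.085, "x": 0, "y": 0, "z": 0, "wx": 0, "wy": 0, "wz": 0},
  {"fingers": 0.085, "x": 0, "y": 0, "z": 0, "wx": 0, "wy": 0, "wz": 0},
  {"fingers": 0.085, "x": 0, "y": 0, "z": 0.025, "wx": 0, "wy": 0, "wz": 0.05},
  {"fingers": 0.085, "x": 0, "y": 0, "z": 0.025, "wx": 0, "wy": 0, "wz": 0.12},
  {"fingers": 0.085, "x": 0, "y": 0, "z": 0.025, "wx": 0, "wy": 0, "wz": 0.12},
  {"fingers": 0.085, "x": 0, "y": 0, "z": 0, "wx": 0, "wy": 0, "wz": 0.12},
  {"fingers": 0.085, "x": 0, "y": 0, "z": 0, "wx": 0, "wy": 0, "wz": 0.12},
  {"fingers": 0.085, "x": 0, "y": 0, "z": 0, "wx": 0, "wy": 0, "wz": 0.12},
  {"fingers": 0.085, "x": 0, "y": 0, "z": 0, "wx": 0, "wy": 0, "wz": 0},
])

```text
time: 7.58
position: [574.8, 157.7, 153.7]
tcp_rot: [0.333, 0.943, 0.001, 0.001]
wrist_force: [-0.5, -0.0, 0.4]
finger_gap: 85.0
grasp_force: 0.0
```

```bash
python3 - <<'E'
from wm import *
s=r.get_state();print(s['time'],s['position'].round(1),s['joints'].round(2),s['tcp_rot'].round(3))
W=cam('wrist');im=r.grab_frame('wrist')[:,:,::-1].copy();cv2.imwrite('pics/w4.png',im)
x=proj(W,[[575,156,54]])[0].astype(int);print(x)
dial(im,W,(max(x[0]-95,0),max(x[1]-95,0),x[0]+95,x[1]+80,x[1]+80))
print(proj(W,[[575+56*np.sin(t),156+56*np.cos(t),59] for t in (2.8,3,3.2)]))
E
```

```text
7.5833 [574.8 157.7 153.7] [-0.48  0.66  0.26  1.76 -0.23  0.75  0.79] [0.333 0.943 0.001 0.001]
[259 193]
dial c [573.3467479  157.36946961] r 62.604714537610135
white [ 228  187   63   58 2846] [258.9 215.5] [586.99351365 145.93689166  59.        ] [571.83960113 158.46520501 107.        ]
white [161 212  21  17 212] [171.1 220.4] [548.74468556  92.38968994  59.        ] [541.30027782 115.71107665 107.        ]
white [175 224  29  28 265] [187.  239.5] [567.80221087  90.89011683  59.        ] [556.51653296 114.51376028 107.        ]
white [210 238  13  16 115] [216.1 245.2] [585.40643396 104.95733558  59.        ] [570.57241617 125.74556431 107.        ]
red [173.02020202 202.40740741] [162. 194.] [184. 210.] [538.90128781 104.75006056  62.        ]
[[221.54679874 253.96314665]
 [209.63282554 246.12247934]
 [199.39798038 236.20151067]]
```

Emit:
servo_tool([
  {"fingers": 0.085, "x": -0.001, "y": -0.001, "z": -0.026, "wx": 0, "wy": 0, "wz": 0},
  {"fingers": 0.085, "x": 0, "y": 0, "z": -0.025, "wx": 0, "wy": 0, "wz": 0},
  {"fingers": 0.085, "x": 0, "y": 0, "z": -0.025, "wx": 0, "wy": 0, "wz": 0},
  {"fingers": 0.05, "x": 0, "y": 0, "z": 0, "wx": 0, "wy": 0, "wz": 0},
  {"fingers": 0.05, "x": 0, "y": 0, "z": 0, "wx": 0, "wy": 0, "wz": 0},
  {"fingers": 0.05, "x": 0, "y": 0, "z": 0, "wx": 0, "wy": 0, "wz": 0},
  {"fingers": 0.05, "x": 0, "y": 0, "z": 0, "wx": 0, "wy": 0, "wz": 0},
])

```text
time: 8.22
position: [573.4, 157.0, 77.0]
tcp_rot: [0.335, 0.942, 0.001, 0.001]
wrist_force: [1.2, 3.0, -8.0]
finger_gap: 58.6
grasp_force: 66.9
```

Emit:
servo_tool([
  {"fingers": 0.05, "x": 0, "y": 0, "z": 0, "wx": 0, "wy": 0, "wz": -0.05},
  {"fingers": 0.05, "x": 0, "y": 0, "z": 0, "wx": 0, "wy": 0, "wz": -0.12},
  {"fingers": 0.05, "x": 0, "y": 0, "z": 0, "wx": 0, "wy": 0, "wz": -0.12},
  {"fingers": 0.05, "x": 0, "y": 0, "z": 0, "wx": 0, "wy": 0, "wz": -0.12},
  {"fingers": 0.05, "x": 0, "y": 0, "z": 0, "wx": 0, "wy": 0, "wz": -0.12},
  {"fingers": 0.05, "x": 0, "y": 0, "z": 0, "wx": 0, "wy": 0, "wz": -0.12},
  {"fingers": 0.05, "x": 0, "y": 0, "z": 0, "wx": 0, "wy": 0, "wz": -0.08},
  {"fingers": 0.05, "x": 0, "y": 0, "z": 0, "wx": 0, "wy": 0, "wz": 0},
  {"fingers": 0.05, "x": 0, "y": 0, "z": 0, "wx": 0, "wy": 0, "wz": 0},
])

```text
time: 8.97
position: [573.1, 156.9, 77.0]
tcp_rot: [0.648, 0.762, 0.001, 0.0]
wrist_force: [0.7, 1.4, -4.6]
finger_gap: 58.2
grasp_force: 67.1
```

Emit:
servo_tool([
  {"fingers": 0.085, "x": 0, "y": 0, "z": 0, "wx": 0, "wy": 0, "wz": 0},
  {"fingers": 0.085, "x": 0, "y": 0, "z": 0, "wx": 0, "wy": 0, "wz": 0},
  {"fingers": 0.085, "x": 0, "y": 0, "z": 0, "wx": 0, "wy": 0, "wz": 0},
  {"fingers": 0.085, "x": 0, "y": 0, "z": 0.025, "wx": 0, "wy": 0, "wz": 0},
  {"fingers": 0.085, "x": 0, "y": 0, "z": 0.025, "wx": 0, "wy": 0, "wz": 0.12},
  {"fingers": 0.085, "x": 0, "y": 0, "z": 0.025, "wx": 0, "wy": 0, "wz": 0.12},
  {"fingers": 0.085, "x": 0, "y": 0, "z": 0, "wx": 0, "wy": 0, "wz": 0.12},
  {"fingers": 0.085, "x": 0, "y": 0, "z": 0, "wx": 0, "wy": 0, "wz": 0.12},
  {"fingers": 0.085, "x": 0, "y": 0, "z": 0, "wx": 0, "wy": 0, "wz": 0.12},
  {"fingers": 0.085, "x": 0, "y": 0, "z": 0, "wx": 0, "wy": 0, "wz": 0.12},
  {"fingers": 0.085, "x": 0, "y": 0, "z": 0, "wx": 0, "wy": 0, "wz": 0},
])

```text
time: 9.88
position: [573.3, 155.9, 152.2]
tcp_rot: [0.338, 0.941, 0.001, 0.0]
wrist_force: [0.6, -0.3, -0.4]
finger_gap: 85.1
grasp_force: 0.0
```

```bash
python3 - <<'E'
from wm import *
s=r.get_state();print(s['time'],s['position'].round(1),s['joints'].round(2),s['tcp_rot'].round(3))
W=cam('wrist');im=r.grab_frame('wrist')[:,:,::-1].copy();cv2.imwrite('pics/w5.png',im)
x=proj(W,[[575,156,54]])[0].astype(int);print(x)
dial(im,W,(max(x[0]-95,0),max(x[1]-95,0),x[0]+95,x[1]+80,x[1]+80))
print(proj(W,[[574+56*np.sin(t),157+56*np.cos(t),59] for t in (3.5,3.7,3.9)]))
q=proj(W,[[540,106,60]])[0].astype(int)
c=cv2.resize(im[max(q[1]-60,0):q[1]+60,max(0,q[0]-60):q[0]+100],None,fx=4,fy=4,interpolation=cv2.INTER_CUBIC);cv2.imwrite('pics/w5c.png',c);print(q,c.shape)
E
```

```text
9.8833 [573.3 155.9 152.2] [-0.49  0.66  0.28  1.76 -0.25  0.75  0.8 ] [0.338 0.941 0.001 0.   ]
[262 194]
dial c [574.15312418 159.04117214] r 61.24070699163828
white [ 232  187   63   59 2868] [263.  216.5] [587.3126285  146.05424595  59.        ] [571.83777909 158.42571734 107.        ]
white [186 198  30  15 304] [200.3 205. ] [551.01676048 116.42894141  59.        ] [542.90221804 134.80802049 107.        ]
white [164 213  21  18 207] [174.5 221.9] [548.66344711  92.49077316  59.        ] [541.02612452 115.72418625 107.        ]
white [179 227  29  25 281] [189.8 240.9] [567.30144265  90.56852657  59.        ] [555.88458878 114.19174505 107.        ]
red [175.80565371 203.92226148] [165. 196.] [187. 211.] [538.61218433 104.51291026  62.        ]
[[191.60426419 217.82595604]
 [187.14715034 204.07022302]
 [185.60476341 189.54638851]]
[179 203] (480, 640, 3)
```

View pics/w5c.png

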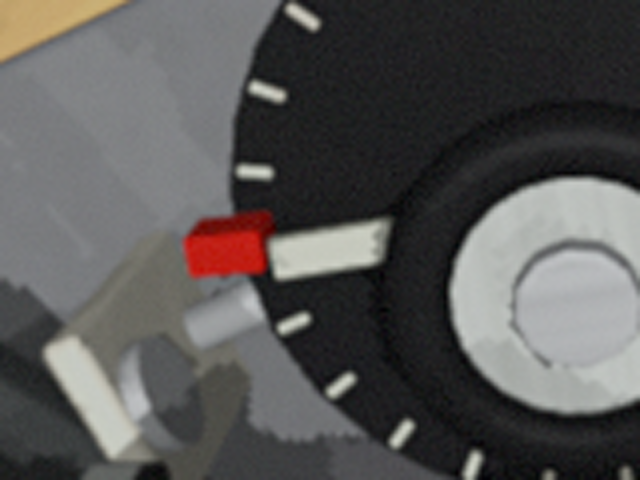

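```bash
python3 - <<'E'
from wm import *
W=cam('wrist');im=cv2.imread('pics/w5.png');o=np.array([119,143])
P=lambda x,y,z:onz(W,[o+np.array([x+.5,y+.5])/4-.5],z)[0][:2]
rc=[P(*c,66) for c in((187,237),(264,230),(267,273),(190,276))];print('red top',np.round(rc,1),[np.linalg.norm(rc[i]-rc[(i+1)%4]).round(1) for i in range(4)])
h=cv2.cvtColor(im,cv2.COLOR_BGR2HSV)
for z in(57,59,62):
    pc=[P(*c,z) for c in((270,240),(388,220),(385,259),(274,278))];print(z,np.round(pc,1).tolist(),[np.linalg.norm(pc[i]-pc[(i+1)%4]).round(1) for i in range(4)])
    b=lambda v:np.arctan2(*v)%(2*np.pi)
    dirp=(pc[0]+pc[3]-pc[1]-pc[2])/2
    for A in([573,157],[572.5,157.5],[574,157.5]):print(A,'p',b((pc[0]+pc[3])/2-A).round(3),b(dirp).round(3),'r',b(np.mean(rc,0)-A).round(3),np.linalg.norm(np.mean(rc,0)-A).round(1),b((rc[1]+rc[2])/2-A).round(3))
E
```

```text
red top [[531.9 102. ]
 [539.7 113.4]
 [545.9 108.1]
 [537.6  97.2]] [np.float64(13.8), np.float64(8.2), np.float64(13.8), np.float64(7.4)]
57 [[542.9, 109.2], [554.0, 128.5], [559.3, 122.9], [548.9, 104.5]] [np.float64(22.2), np.float64(7.7), np.float64(21.1), np.float64(7.5)]
[573, 157] p 3.637 3.659 r 3.725 62.1 3.72
[572.5, 157.5] p 3.625 3.659 r 3.714 62.3 3.707
[574, 157.5] p 3.648 3.659 r 3.734 63.1 3.73
59 [[542.7, 110.0], [553.6, 129.1], [558.9, 123.6], [548.5, 105.4]] [np.float64(22.0), np.float64(7.6), np.float64(20.9), np.float64(7.5)]
[573, 157] p 3.649 3.659 r 3.725 62.1 3.72
[572.5, 157.5] p 3.637 3.659 r 3.714 62.3 3.707
[574, 157.5] p 3.66 3.659 r 3.734 63.1 3.73
62 [[542.3, 111.2], [553.1, 130.1], [558.3, 124.7], [548.1, 106.7]] [np.float64(21.8), np.float64(7.5), np.float64(20.7), np.float64(7.4)]
[573, 157] p 3.667 3.659 r 3.725 62.1 3.72
[572.5, 157.5] p 3.654 3.659 r 3.714 62.3 3.707
[574, 157.5] p 3.677 3.659 r 3.734 63.1 3.73
```

The crop shows the pointer end butting the red block but about 0.07 rad short of its centreline. I'll do a small extra turn.

Emit:
servo_tool([
  {"fingers": 0.085, "x": 0, "y": 0.001, "z": -0.025, "wx": 0, "wy": 0, "wz": 0},
  {"fingers": 0.085, "x": 0, "y": 0, "z": -0.025, "wx": 0, "wy": 0, "wz": 0},
  {"fingers": 0.085, "x": 0, "y": 0, "z": -0.025, "wx": 0, "wy": 0, "wz": 0},
  {"fingers": 0.05, "x": 0, "y": 0, "z": 0, "wx": 0, "wy": 0, "wz": 0},
  {"fingers": 0.05, "x": 0, "y": 0, "z": 0, "wx": 0, "wy": 0, "wz": 0},
  {"fingers": 0.05, "x": 0, "y": 0, "z": 0, "wx": 0, "wy": 0, "wz": 0},
  {"fingers": 0.05, "x": 0, "y": 0, "z": 0, "wx": 0, "wy": 0, "wz": 0},
])

```text
time: 10.52
position: [573.0, 157.4, 77.0]
tcp_rot: [0.34, 0.941, 0.0, 0.0]
wrist_force: [0.7, 0.4, -6.9]
finger_gap: 58.2
grasp_force: 66.8
```

Emit:
servo_tool([
  {"fingers": 0.05, "x": 0, "y": 0, "z": 0, "wx": 0, "wy": 0, "wz": -0.035},
  {"fingers": 0.05, "x": 0, "y": 0, "z": 0, "wx": 0, "wy": 0, "wz": -0.035},
  {"fingers": 0.05, "x": 0, "y": 0, "z": 0, "wx": 0, "wy": 0, "wz": 0},
  {"fingers": 0.05, "x": 0, "y": 0, "z": 0, "wx": 0, "wy": 0, "wz": 0},
])

```text
time: 10.85
position: [573.0, 157.4, 76.9]
tcp_rot: [0.372, 0.928, 0.0, 0.0]
wrist_force: [-0.3, -0.4, -3.1]
finger_gap: 58.3
grasp_force: 67.1
```

Emit:
servo_tool([
  {"fingers": 0.085, "x": 0, "y": 0, "z": 0, "wx": 0, "wy": 0, "wz": 0},
  {"fingers": 0.085, "x": 0, "y": 0, "z": 0, "wx": 0, "wy": 0, "wz": 0},
  {"fingers": 0.085, "x": 0, "y": 0, "z": 0, "wx": 0, "wy": 0, "wz": 0},
  {"fingers": 0.085, "x": 0, "y": 0, "z": 0.025, "wx": 0, "wy": 0, "wz": 0},
  {"fingers": 0.085, "x": 0, "y": 0, "z": 0.025, "wx": 0, "wy": 0, "wz": 0},
  {"fingers": 0.085, "x": 0, "y": 0, "z": 0.03, "wx": 0, "wy": 0, "wz": 0.07},
  {"fingers": 0.085, "x": -0.03, "y": -0.02, "z": 0.035, "wx": 0, "wy": 0, "wz": 0},
  {"fingers": 0.085, "x": -0.03, "y": -0.02, "z": 0.035, "wx": 0, "wy": 0, "wz": 0},
  {"fingers": 0.085, "x": -0.01, "y": -0.02, "z": 0.03, "wx": 0, "wy": 0, "wz": 0},
  {"fingers": 0.085, "x": 0, "y": 0, "z": 0, "wx": 0, "wy": 0, "wz": 0},
  {"fingers": 0.085, "x": 0, "y": 0, "z": 0, "wx": 0, "wy": 0, "wz": 0},
])

```text
time: 11.77
position: [514.2, 103.2, 246.9]
tcp_rot: [0.34, 0.94, 0.002, 0.002]
wrist_force: [-0.6, -0.1, -0.4]
finger_gap: 85.0
grasp_force: 0.0
```

```bash
python3 - <<'E'
from wm import *
s=r.get_state();print(s['time'],s['position'].round(1),s['joints'].round(2),s['tcp_rot'].round(3),s['qvel'].round(2))
W=cam('wrist');im=r.grab_frame('wrist')[:,:,::-1].copy();cv2.imwrite('pics/w6.png',im)
np.savez('w6.npz',K=W[0],D=W[1],T=W[2])
x=proj(W,[[574,157,54],[537,16,90],[540,106,60]]).astype(int);print(x.tolist())
q=x[2];c=cv2.resize(im[max(q[1]-50,0):q[1]+50,max(0,q[0]-50):q[0]+50],None,fx=5,fy=5,interpolation=cv2.INTER_CUBIC)
cv2.imwrite('pics/w6c.png',cv2.resize(np.hstack([c,cv2.resize(im,(667,500))]),(800,343)))
print(max(q[1]-50,0),max(0,q[0]-50))
E
```

```text
11.7667 [514.2 103.2 246.9] [-0.49  0.44  0.34  1.86 -0.19  0.86  0.82] [0.34  0.94  0.002 0.002] [-0.01  0.06 -0.04  0.   -0.02 -0.01 -0.  ]
[[339, 173], [206, 244], [279, 181]]
131 229
```

View pics/w6c.png

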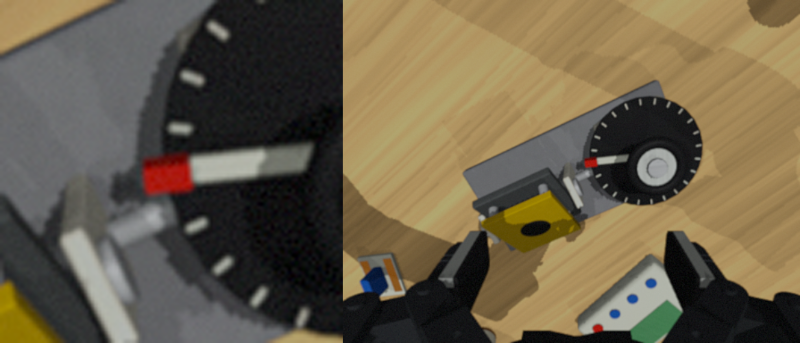

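The crop shows the white pointer and red block collinear (red centre 167,174, pointer end 190,168). The full view shows the plate sloped away, and the slide with its fin at lower left.

```bash
python3 - <<'E'
from wm import *
z=np.load('w6.npz');W=(z['K'],z['D'],z['T']);im=cv2.imread('pics/w6.png')
s=343/500*5;o=np.array([229,131])
P=lambda x,y,z:onz(W,[o+np.array([x,y])/s-.4],z)[0][:2]
b=lambda v:np.arctan2(*v)%(2*np.pi)
rc=[P(*c,66) for c in((143,160),(188,154),(192,188),(149,194))];print(np.round(rc,1).tolist())
for zz in (57,59,61):
    p=[P(*c,zz) for c in((188,154),(312,144),(305,169),(192,182))]
    print(np.round(p,1).tolist())
    for A in([573,157],[573.5,157.5]):print(b((p[0]+p[3])/2-A),b(np.mean(rc,0)-A),b((rc[1]+rc[2])/2-A), b((p[0]+p[3]-p[1]-p[2])))
# plate: yellow contour & window
h=cv2.cvtColor(im,cv2.COLOR_BGR2HSV);y=blob(im,(20,150,50),(34,255,255),(90,180,210,300))
m=np.zeros(im.shape[:2],np.uint8);m[y[:,1].astype(int),y[:,0].astype(int)]=255
c=max(cv2.findContours(m,0,1)[0],key=cv2.contourArea);print('yellow poly',cv2.approxPolyDP(c,4,True).reshape(-1,2).tolist())
k=((im.max(2)<45)*255).astype(np.uint8);k2=np.zeros_like(k);hull=cv2.fillConvexPoly(np.zeros_like(k),cv2.convexHull(c),255);hull=cv2.erode(hull,np.ones((7,7)));k2=k&hull
n,l,st,ce=cv2.connectedComponentsWithStats(k2);i=1+st[1:,4].argmax();print('win',st[i],ce[i])
yaw=-.256;th=3.47*.18
X=np.array([np.cos(yaw),np.sin(yaw),0]);Y=np.array([-np.sin(yaw),np.cos(yaw),0]);Z=np.array([0,0,1.])
piv=np.array([573.3,157.2,62])-145*Y
for th in(.6,.625,.65):
    N=np.cos(th)*Z+np.sin(th)*X;U=np.cos(th)*X-np.sin(th)*Z
    cc=piv+28*N;print(th,cc,proj(W,[cc]+[cc+a*45*U+bb*40*Y for a,bb in((1,1),(1,-1),(-1,-1),(-1,1))]).round(1).tolist())
E
```

```text
[[529.8, 102.7], [536.6, 113.7], [545.3, 108.2], [538.8, 97.6]]
[[539.0, 112.5], [559.8, 142.2], [564.6, 136.1], [546.4, 108.1]]
3.717204525151909 3.7441440968026427 3.7495708325297055 3.7368271281402197
3.719817977505617 3.746180145973108 3.751767840836853 3.7368271281402197
[[538.5, 112.8], [559.2, 142.3], [564.0, 136.2], [545.9, 108.4]]
3.7280278089909733 3.7441440968026427 3.7495708325297055 3.7368271281402206
3.7305047647475598 3.746180145973108 3.751767840836853 3.7368271281402206
[[537.9, 113.0], [558.5, 142.4], [563.3, 136.3], [545.3, 108.6]]
3.7388195772314297 3.7441440968026427 3.7495708325297055 3.736827128140221
3.74116025222692 3.746180145973108 3.751767840836853 3.736827128140221
yellow poly [[209, 222], [161, 244], [155, 252], [198, 281], [209, 280], [209, 264], [199, 260], [209, 249]]
win [200 251   7  13  68] [203.55882353 257.38235294]
0.6 [551.87887354  12.92217391  85.10939722] [[215.1, 254.7], [266.8, 256.8], [201.4, 284.2], [153.5, 252.3], [232.4, 217.5]]
0.625 [552.43294284  12.77715015  84.70696735] [[215.4, 255.0], [266.8, 256.1], [201.6, 283.5], [154.0, 253.7], [233.0, 218.9]]
0.65 [552.97710714  12.63471895  84.29034636] [[215.7, 255.2], [266.7, 255.4], [201.7, 282.7], [154.6, 255.0], [233.6, 220.2]]
```

Emit:
servo_tool([
  {"fingers": 0.085, "x": -0.005, "y": -0.036, "z": 0, "wx": 0, "wy": 0, "wz": 0.06},
  {"fingers": 0.085, "x": -0.005, "y": -0.036, "z": 0, "wx": 0, "wy": 0, "wz": 0.06},
  {"fingers": 0.085, "x": -0.005, "y": -0.036, "z": 0, "wx": 0, "wy": 0, "wz": 0.06},
  {"fingers": 0.085, "x": -0.005, "y": -0.036, "z": 0, "wx": 0, "wy": 0, "wz": 0.06},
  {"fingers": 0.085, "x": -0.005, "y": -0.036, "z": 0, "wx": 0, "wy": 0, "wz": 0.06},
  {"fingers": 0.085, "x": -0.005, "y": -0.036, "z": 0, "wx": 0, "wy": 0, "wz": 0.06},
  {"fingers": 0.085, "x": -0.005, "y": -0.036, "z": 0, "wx": 0, "wy": 0, "wz": 0.06},
  {"fingers": 0.085, "x": -0.005, "y": -0.036, "z": 0, "wx": 0, "wy": 0, "wz": 0},
  {"fingers": 0.085, "x": 0, "y": -0.01, "z": 0, "wx": 0, "wy": 0, "wz": 0},
  {"fingers": 0.085, "x": 0, "y": 0, "z": 0, "wx": 0, "wy": 0, "wz": 0},
])

```text
time: 12.65
position: [472.5, -197.3, 243.2]
tcp_rot: [0.138, 0.99, -0.001, -0.001]
wrist_force: [0.6, 0.6, -0.2]
finger_gap: 85.1
grasp_force: 0.0
```

```bash
cat > sl.py <<'E'
from h import *
s=r.get_state();print(s['time'],s['position'].round(1),s['joints'].round(2),s['tcp_rot'].round(4))
W=cam('wrist');im=r.grab_frame('wrist')[:,:,::-1].copy()
import sys;cv2.imwrite(f'pics/{sys.argv[1]}.png',im)
q=proj(W,[[490,-252,38]])[0].astype(int);print(q)
f=blob(im,(105,120,30),(125,255,255),(max(0,q[0]-60),max(0,q[1]-60),q[0]+60,q[1]+60))
h=cv2.cvtColor(im,cv2.COLOR_BGR2HSV)
v=h[f[:,1].astype(int),f[:,0].astype(int),2];t=cv2.threshold(v.astype(np.uint8).reshape(-1,1),0,255,cv2.THRESH_OTSU)[0];print('n',len(f),'V split',t)
g=f[v>t];rc=cv2.minAreaRect(g.astype(np.float32));bx=cv2.boxPoints(rc);P=onz(W,bx,38)[:,:2]
print('fin top',P.mean(0),np.linalg.norm(P-np.roll(P,1,0),axis=1),[np.arctan2(*(P[(i+1)%4]-P[i])[::-1]) for i in(0,1)],onz(W,[g.mean(0)],38)[0])
m=((h[:,:,2]>120)&(h[:,:,1]<60)).astype(np.uint8)*255;k=np.zeros_like(m);k[max(0,q[1]-90):q[1]+90,max(0,q[0]-90):q[0]+90]=255;m&=k
n,l,st,ce=cv2.connectedComponentsWithStats(m);i=1+st[1:,4].argmax()
pts=np.argwhere(l==i)[:,::-1].astype(np.float32);hb=cv2.boxPoints(cv2.minAreaRect(pts));P=onz(W,hb,6)[:,:2]
print('plate',P.mean(0),np.linalg.norm(P-np.roll(P,1,0),axis=1),[np.arctan2(*(P[(i+1)%4]-P[i])[::-1]) for i in(0,1)],hb.tolist())
E
python3 sl.py w7
```

```text
12.65 [ 472.5 -197.3  243.2] [ 0.16  0.43  0.26  1.89 -0.14  0.85  1.78] [ 1.384e-01  9.904e-01 -7.000e-04 -7.000e-04]
[217 189]
n 382 V split 95.0
fin top [ 492.09392435 -249.6510436 ] [11.38966727 34.66799828 11.06979521 34.7600664 ] [np.float64(2.569506023049317), np.float64(1.0148630699610386)] [ 491.73834866 -249.41736758   38.        ]
plate [ 492.40920003 -249.84042826] [52.84358067 69.81137    50.1023334  70.58756695] [np.float64(2.555244319513095), np.float64(1.0208297282587655)] [[193.6692352294922, 203.546142578125], [208.92308044433594, 147.61538696289062], [252.2461395263672, 159.43075561523438], [236.99229431152344, 215.36151123046875]]
```

View pics/w7.png

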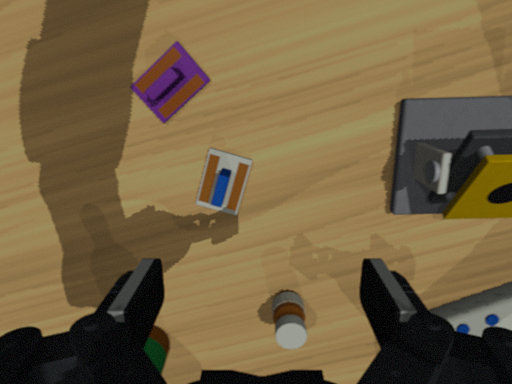

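The wrist picture shows the slide at (224,181) with the blue fin's top centred near (221,187). The purple decoy is at (171,82), the vial at (289,320) and the bottle at lower left. The measured plate of 70 by 51 mm and fin of 35 by 11 mm match the given sizes.

Emit:
servo_tool([
  {"fingers": 0.085, "x": 0.01, "y": -0.026, "z": -0.02, "wx": 0, "wy": 0, "wz": -0.1},
  {"fingers": 0.085, "x": 0.01, "y": -0.026, "z": -0.025, "wx": 0, "wy": 0, "wz": -0.1},
  {"fingers": 0.085, "x": 0, "y": 0, "z": -0.035, "wx": 0, "wy": 0, "wz": -0.1},
  {"fingers": 0.085, "x": 0, "y": 0, "z": -0.04, "wx": 0, "wy": 0, "wz": 0},
  {"fingers": 0.085, "x": 0, "y": 0, "z": -0.02, "wx": 0, "wy": 0, "wz": 0},
  {"fingers": 0.085, "x": 0, "y": 0, "z": 0, "wx": 0, "wy": 0, "wz": 0},
  {"fingers": 0.085, "x": 0, "y": 0, "z": 0, "wx": 0, "wy": 0, "wz": 0},
])

```text
time: 13.28
position: [493.2, -243.4, 103.1]
tcp_rot: [0.281, 0.96, 0.001, -0.002]
wrist_force: [-0.2, 0.7, 1.6]
finger_gap: 85.1
grasp_force: 0.0
```

```bash
python3 sl.py w8; python3 -c "
from h import *
M=R.from_quat(r.get_state()['tcp_rot']).as_matrix();print(M.round(3).tolist(),np.arctan2(M[1,0],M[0,0]))"
```

```text
13.2833 [ 493.2 -243.4  103.1] [ 0.24  0.68  0.25  1.91 -0.29  0.58  1.69] [ 2.807e-01  9.598e-01  8.000e-04 -1.600e-03]
[247 211]
n 1042 V split 99.0
fin top [ 492.31791682 -251.23436515] [34.32166991 10.81982767 34.31924143 11.34720727] [np.float64(1.0008294089363505), np.float64(-0.5720035840547211)] [ 491.95134369 -250.62784326   38.        ]
plate [ 492.16629882 -251.3769406 ] [70.39871911 48.86251637 70.38072103 53.26407191] [np.float64(1.000991450717331), np.float64(-0.5475272184524465)] [[217.0, 151.0], [286.0, 151.0], [286.0, 241.0], [217.0, 241.0]]
[[-0.842, 0.539, 0.0], [0.539, 0.842, 0.001], [0.0, 0.001, -1.0]] 2.5720405484180855
```

Emit:
servo_tool([
  {"fingers": 0.085, "x": -0.001, "y": -0.0072, "z": -0.02, "wx": 0, "wy": 0, "wz": 0},
  {"fingers": 0.085, "x": 0, "y": 0, "z": -0.03, "wx": 0, "wy": 0, "wz": 0},
  {"fingers": 0.085, "x": 0, "y": 0, "z": -0.025, "wx": 0, "wy": 0, "wz": 0},
  {"fingers": 0.085, "x": 0, "y": 0, "z": -0.015, "wx": 0, "wy": 0, "wz": 0},
  {"fingers": 0.085, "x": 0, "y": 0, "z": 0, "wx": 0, "wy": 0, "wz": 0},
  {"fingers": 0.085, "x": 0, "y": 0, "z": 0, "wx": 0, "wy": 0, "wz": 0},
])

```text
time: 13.83
position: [493.3, -253.0, 15.6]
tcp_rot: [0.282, 0.96, 0.0, 0.001]
wrist_force: [0.2, -0.1, 0.1]
finger_gap: 84.7
grasp_force: 0.0
```

Emit:
servo_tool([
  {"fingers": 0.085, "x": -0.001, "y": 0.002, "z": -0.005, "wx": 0, "wy": 0, "wz": 0},
  {"fingers": 0.04, "x": 0, "y": 0, "z": 0, "wx": 0, "wy": 0, "wz": 0},
  {"fingers": 0.02, "x": 0, "y": 0, "z": 0, "wx": 0, "wy": 0, "wz": 0},
  {"fingers": 0.005, "x": 0, "y": 0, "z": 0, "wx": 0, "wy": 0, "wz": 0},
  {"fingers": 0.005, "x": 0, "y": 0, "z": 0, "wx": 0, "wy": 0, "wz": 0},
  {"fingers": 0.005, "x": 0, "y": 0, "z": 0, "wx": 0, "wy": 0, "wz": 0},
  {"fingers": 0.005, "x": 0, "y": 0, "z": 0, "wx": 0, "wy": 0, "wz": 0},
  {"fingers": 0.005, "x": 0, "y": 0, "z": 0, "wx": 0, "wy": 0, "wz": 0},
])

```text
time: 14.5
position: [491.3, -251.3, 9.7]
tcp_rot: [0.282, 0.959, -0.0, 0.0]
wrist_force: [-0.2, 0.4, 3.7]
finger_gap: 11.4
grasp_force: 59.3
```

```bash
python3 -c "
from h import *
s=r.get_state();print(s['position'],s['finger_gap'],s['grasp_force'],s['wrist_force'],s['joints'].round(2))"
```

```text
[ 491.3076873  -251.25911005    9.73072733] 11.384320571524716 59.25483584403992 [-0.24153003  0.43969506  3.7182533 ] [ 0.31  0.84  0.17  1.94 -0.34  0.39  1.75]
```

Emit:
servo_tool([
  {"fingers": 0.005, "x": 0, "y": 0, "z": 0.02, "wx": 0, "wy": 0, "wz": 0},
  {"fingers": 0.005, "x": 0, "y": 0, "z": 0.04, "wx": 0, "wy": 0, "wz": 0},
  {"fingers": 0.005, "x": 0, "y": 0, "z": 0.04, "wx": 0, "wy": 0, "wz": 0},
  {"fingers": 0.005, "x": 0, "y": 0, "z": 0.04, "wx": 0, "wy": 0, "wz": 0},
  {"fingers": 0.005, "x": 0, "y": 0, "z": 0.04, "wx": 0, "wy": 0, "wz": 0.1},
  {"fingers": 0.005, "x": 0, "y": 0.02, "z": 0.02, "wx": 0, "wy": 0, "wz": 0.1},
  {"fingers": 0.005, "x": 0, "y": 0.02, "z": 0, "wx": 0, "wy": 0, "wz": 0.1},
  {"fingers": 0.005, "x": 0, "y": 0, "z": 0, "wx": 0, "wy": 0, "wz": 0},
  {"fingers": 0.005, "x": 0, "y": 0, "z": 0, "wx": 0, "wy": 0, "wz": 0},
])

```text
time: 15.25
position: [490.9, -209.7, 209.4]
tcp_rot: [0.135, 0.991, 0.0, -0.0]
wrist_force: [-0.3, -1.2, -2.3]
finger_gap: 11.0
grasp_force: 58.6
```

```bash
python3 - <<'E'
from h import *
s=r.get_state();print(s['time'],s['position'].round(1),s['tcp_rot'].round(3),s['finger_gap'],s['joints'].round(2))
S,D=cam("scene"),cam("side");z=np.load('w6.npz');W6=(z['K'],z['D'],z['T'])
a=r.grab_frame('scene')[:,:,::-1].copy();b=r.grab_frame('side')[:,:,::-1].copy();W8=cam('wrist');w8=r.grab_frame('wrist')[:,:,::-1].copy()
cv2.imwrite('pics/s9.png',a);cv2.imwrite('pics/d9.png',b);cv2.imwrite('pics/w9.png',w8)
yaw=-.256;th=.624
X=np.array([np.cos(yaw),np.sin(yaw),0]);Y=np.array([-np.sin(yaw),np.cos(yaw),0]);Z=np.array([0,0,1.])
N=np.cos(th)*Z+np.sin(th)*X;U=np.cos(th)*X-np.sin(th)*Z
cc=np.array([573.3,157.2,62])-145*Y+28*N;print('model',cc)
obs=[]
for n,C,im in(('scene',S,a),('side',D,b),('w6',W6,cv2.imread('pics/w6.png')),('w9',W8,w8)):
    q=proj(C,[cc]+[cc+i*45*U+j*40*Y for i,j in((1,1),(1,-1),(-1,-1),(-1,1))])
    lo=np.maximum(q.min(0)-15,0).astype(int);hi=(q.max(0)+15).astype(int)
    y=blob(im,(18,130,40),(36,255,255),(*lo,*hi))
    if y is None: print(n,'none',q.round());continue
    m=np.zeros(im.shape[:2],np.uint8);m[y[:,1].astype(int),y[:,0].astype(int)]=255
    c=max(cv2.findContours(m,0,1)[0],key=cv2.contourArea);hull=cv2.fillConvexPoly(np.zeros_like(m),cv2.convexHull(c),255)
    hole=cv2.morphologyEx(hull&~m,cv2.MORPH_OPEN,np.ones((2,2)));nn,l,st,ce=cv2.connectedComponentsWithStats(hole)
    i=1+st[1:,4].argmax();print(n,'pred',q.round(1).tolist(),'win',st[i],ce[i].round(1),'poly',cv2.approxPolyDP(cv2.convexHull(c),3,True).reshape(-1,2).tolist())
    obs.append((C,ce[i]))
for i in range(len(obs)):
    for j in range(i):print(i,j,tri(*obs[j],*obs[i]))
E
```

```text
15.25 [ 490.9 -209.7  209.4] [ 0.135  0.991  0.    -0.   ] 10.982672481063178 [ 0.19  0.5   0.24  1.87 -0.16  0.79  1.82]
model [552.41096796  12.78290192  84.72333871]
scene pred [[255.6, 179.7], [258.0, 201.3], [235.6, 187.3], [253.2, 158.8], [276.2, 171.8]] win [265 167  23  31 191] [276.9 180.7] poly [[290, 143], [290, 171], [260, 201], [220, 186], [220, 143]]Traceback (most recent call last):
  File "<stdin>", line 19, in <module>
ValueError: attempt to get argmax of an empty sequence
```

```bash
cat > pl.py <<'E'
from h import *
import sys
S,D=cam("scene"),cam("side");z=np.load('w6.npz');W6=(z['K'],z['D'],z['T']);W8=cam('wrist')
yaw=-.256;th=.624
X=np.array([np.cos(yaw),np.sin(yaw),0]);Y=np.array([-np.sin(yaw),np.cos(yaw),0]);Z=np.array([0,0,1.])
N=np.cos(th)*Z+np.sin(th)*X;U=np.cos(th)*X-np.sin(th)*Z
cc=np.array([573.3,157.2,62])-145*Y+28*N
if __name__=='__main__':
    obs=[]
    for n,C,f in(('scene',S,'s9'),('side',D,'d9'),('w6',W6,'w6'),('w9',W8,'w9')):
        im=cv2.imread(f'pics/{f}.png')
        q=proj(C,[cc]+[cc+i*45*U+j*40*Y for i,j in((1,1),(1,-1),(-1,-1),(-1,1))])
        h=cv2.cvtColor(im,cv2.COLOR_BGR2HSV)
        lo=np.maximum(q.min(0)-12,0).astype(int);hi=(q.max(0)+12).astype(int)
        y=blob(im,(22,185,40),(34,255,255),(*lo,*hi))
        poly=cv2.approxPolyDP(cv2.convexHull(y.astype(np.int32)),3,True).reshape(-1,2).tolist() if y is not None else None
        inner=cv2.fillConvexPoly(np.zeros(im.shape[:2],np.uint8),(q[0]+(q[1:]-q[0])*.7).astype(np.int32),255)
        k=((h[:,:,2]<60)*255).astype(np.uint8)&inner;ys,xs=np.nonzero(k);ce=np.array([xs.mean(),ys.mean()]) if len(xs) else None
        print(n,'pred',q.round(1).tolist(),'win',ce,len(xs),'poly',poly)
        if ce is not None:obs.append((C,ce))
    for i in range(len(obs)):
        for j in range(i):print(i,j,tri(*obs[j],*obs[i]))
E
python3 pl.py
```

```text
scene pred [[255.6, 179.7], [258.0, 201.3], [235.6, 187.3], [253.2, 158.8], [276.2, 171.8]] win [256.05882353 179.84705882] 85 poly [[277, 173], [258, 201], [237, 187], [254, 160]]
side pred [[260.1, 197.3], [270.2, 192.5], [272.2, 211.3], [249.3, 202.4], [248.1, 183.4]] win [260.40410959 199.71917808] 146 poly [[248, 195]]
w6 pred [[215.4, 255.0], [266.8, 256.1], [201.6, 283.5], [154.0, 253.6], [232.9, 218.8]] win [215.34883721 255.55813953] 430 poly [[265, 256], [201, 282], [155, 249], [231, 213]]
w9 pred [[551.9, 181.2], [563.6, 210.8], [474.2, 212.2], [536.9, 142.8], [654.7, 140.3]] win None 0 poly [[476, 212], [475, 203], [511, 162], [511, 212]]
1 0 (array([549.82006748,   9.97688272,  78.84185979]), np.float64(5.6414630040524925))
2 0 (array([552.57223557,  13.48053601,  85.18365262]), np.float64(1.7649172006154588))
2 1 (array([553.57105684,   9.01109411,  77.429305  ]), np.float64(3.260652266280197))
```

The scene and wrist views both put the window within 1 mm of the model position, (552.5, 13, 85). I'll move to the hover pose while tilting.

Emit:
servo_tool([
  {"fingers": 0.005, "x": 0.018, "y": 0.034, "z": 0, "wx": 0.026, "wy": 0.1, "wz": 0.003},
  {"fingers": 0.005, "x": 0.018, "y": 0.034, "z": 0, "wx": 0.026, "wy": 0.1, "wz": 0.003},
  {"fingers": 0.005, "x": 0.018, "y": 0.034, "z": 0, "wx": 0.026, "wy": 0.1, "wz": 0.003},
  {"fingers": 0.005, "x": 0.018, "y": 0.034, "z": 0, "wx": 0.026, "wy": 0.1, "wz": 0.003},
  {"fingers": 0.005, "x": 0.018, "y": 0.034, "z": 0, "wx": 0.026, "wy": 0.1, "wz": 0.003},
  {"fingers": 0.005, "x": 0.018, "y": 0.034, "z": 0, "wx": 0.026, "wy": 0.1, "wz": 0},
  {"fingers": 0.005, "x": 0, "y": 0, "z": 0, "wx": 0, "wy": 0, "wz": 0},
  {"fingers": 0.005, "x": 0, "y": 0, "z": 0, "wx": 0, "wy": 0, "wz": 0},
])

```text
time: 16.07
position: [599.5, -5.2, 202.4]
tcp_rot: [0.12, 0.944, 0.036, -0.307]
wrist_force: [-0.5, -1.2, -1.4]
finger_gap: 11.0
grasp_force: 58.9
```

```bash
cat > tg.py <<'E'
from pl import *
# offset of TCP from face centre along normal, and remaining move
def go(h,f=np.array([552.5,13,84.9]),off=9.7,dx=0,dy=0):
    s=r.get_state();p=s['position'];M=R.from_quat(s['tcp_rot']).as_matrix()
    G=np.c_[-U,Y,-N];t=f+(off+h)*N+dx*U+dy*Y
    e=p-f;print('t',s['time'],'pos',p.round(1),'along U,Y,N(underside)',(e@U).round(1),(e@Y).round(1),(e@N-off).round(1),'gap',round(s['finger_gap'],1))
    F=s['wrist_force'];print('F U,Y,N',(F@U).round(1),(F@Y).round(1),(F@N).round(1),'torq',s['wrist_torque'].round(2),'joints',s['joints'].round(2))
    print('to h',h,'move',(t-p).round(1),'rot',R.from_matrix(G@M.T).as_rotvec().round(3))
if __name__=='__main__':go(float(sys.argv[1]))
E
python3 tg.py 30
```

```text
t 16.0667 pos [599.5  -5.2 202.4] along U,Y,N(underside) -28.0 -5.7 114.9 gap 11.0
F U,Y,N 0.7 -1.3 -1.3 torq [-0.29 -0.78  0.05] joints [-0.05  0.97  0.19  1.08 -0.23  1.74  1.47]
to h 30.0 move [-24.6  12.3 -85.3] rot [ 0.005 -0.005 -0.005]
```

Emit:
servo_tool([
  {"fingers": 0.005, "x": -0.006, "y": 0.003, "z": -0.021, "wx": 0.002, "wy": -0.002, "wz": -0.002},
  {"fingers": 0.005, "x": -0.006, "y": 0.003, "z": -0.021, "wx": 0.002, "wy": -0.002, "wz": -0.002},
  {"fingers": 0.005, "x": -0.006, "y": 0.003, "z": -0.021, "wx": 0, "wy": 0, "wz": 0},
  {"fingers": 0.005, "x": -0.006, "y": 0.003, "z": -0.021, "wx": 0, "wy": 0, "wz": 0},
  {"fingers": 0.005, "x": 0, "y": 0, "z": 0, "wx": 0, "wy": 0, "wz": 0},
  {"fingers": 0.005, "x": 0, "y": 0, "z": 0, "wx": 0, "wy": 0, "wz": 0},
])

```text
time: 16.57
position: [574.3, 3.4, 125.9]
tcp_rot: [0.124, 0.945, 0.039, -0.302]
wrist_force: [-0.1, -0.0, -1.3]
finger_gap: 11.2
grasp_force: 58.8
```

```bash
python3 tg.py 10; python3 - <<'E'
from h import *
from pl import U,Y,N
a=r.grab_frame('scene')[:,:,::-1].copy();w=r.grab_frame('wrist')[:,:,::-1].copy();d=r.grab_frame('side')[:,:,::-1].copy()
for n,i in(('s10',a),('w10',w),('d10',d)):cv2.imwrite(f'pics/{n}.png',i)
# predicted slide plate corners (top face and underside) if centred on TCP
p=r.get_state()['position'];c=p-9.7*N
for n,C in(('scene',cam('scene')),('wrist',cam('wrist'))):
    print(n,proj(C,[c+6*N]+[c+6*N+i*35*U+j*25*Y for i,j in((1,1),(1,-1),(-1,-1),(-1,1))]).round(1).tolist())
z=lambda im,x0,y0,x1,y1,s:cv2.resize(im[y0:y1,x0:x1],None,fx=s,fy=s,interpolation=cv2.INTER_CUBIC)
A=z(a,220,120,320,220,4);B=cv2.resize(w,(533,400));cv2.imwrite('pics/c10.png',cv2.resize(np.hstack([A,B]),(800,343)))
E
```

```text
t 16.5667 pos [574.3   3.4 125.9] along U,Y,N(underside) -4.9 -3.8 37.3 gap 11.2
F U,Y,N 0.7 -0.0 -1.1 torq [-0.2  -0.78 -0.  ] joints [-0.06  1.    0.18  1.24 -0.25  1.54  1.49]
to h 10.0 move [-10.7   6.7 -25. ] rot [0.003 0.005 0.005]
scene [[248.4, 172.8], [248.5, 188.9], [234.1, 180.1], [248.4, 157.0], [263.0, 165.3]]
wrist [[261.7, 255.8], [310.7, 316.1], [213.2, 316.5], [205.6, 186.8], [317.3, 186.3]]
```

View pics/c10.png

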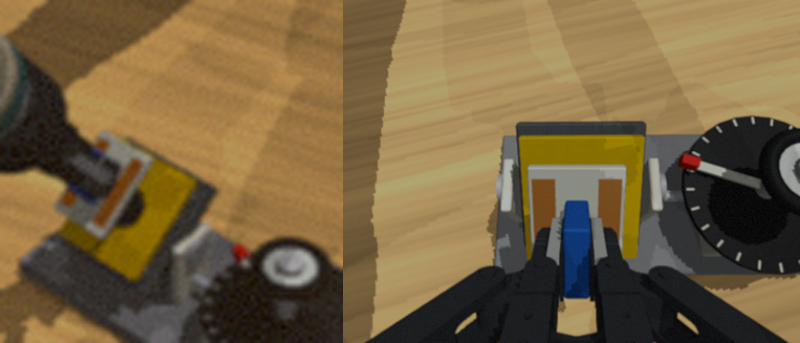

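The left crop (scene camera) shows the slide held parallel above the plate. The right crop (wrist camera) shows the slide's upslope edge at about row 186, where it was predicted. The pointer is still on the red mark.

Emit:
servo_tool([
  {"fingers": 0.005, "x": -0.005, "y": 0.003, "z": -0.0125, "wx": 0.003, "wy": 0.005, "wz": 0.005},
  {"fingers": 0.005, "x": -0.005, "y": 0.003, "z": -0.0125, "wx": 0, "wy": 0, "wz": 0},
  {"fingers": 0.005, "x": 0, "y": 0, "z": 0, "wx": 0, "wy": 0, "wz": 0},
  {"fingers": 0.005, "x": 0, "y": 0, "z": 0, "wx": 0, "wy": 0, "wz": 0},
])

```text
time: 17.05
position: [564.6, 11.2, 100.1]
tcp_rot: [0.12, 0.944, 0.04, -0.304]
wrist_force: [0.3, -0.9, -0.8]
finger_gap: 10.9
grasp_force: 58.8
```

```bash
python3 tg.py 4; python3 - <<'E'
from h import *
from pl import U,Y,N
W=cam('wrist');w=r.grab_frame('wrist')[:,:,::-1].copy();cv2.imwrite('pics/w11.png',w)
p=r.get_state()['position'];c=p-9.7*N;f=np.array([552.5,13,84.9])
print('slide',proj(W,[c+6*N+i*35*U+j*25*Y for i,j in((-1,-1),(-1,1))]).round(1).tolist(),'plate',proj(W,[f+i*45*U+j*40*Y for i,j in((-1,-1),(-1,1),(1,-1),(1,1))]).round(1).tolist())
h=cv2.cvtColor(w,cv2.COLOR_BGR2HSV)
for row in(195,200,205):
    y=(h[row,:,1]>185)&(h[row,:,0]>21)&(h[row,:,0]<35);x=np.nonzero(y)[0];x=x[(x>150)&(x<380)];g=np.nonzero(np.diff(x)>20)[0];print(row,x.min(),[(x[i],x[i+1]) for i in g],x.max())
for col in(225,250,262,275,300):
    cc=h[120:260,col];print(col,'yellow rows',[int(v)+120 for v in np.nonzero((cc[:,1]>185)&(cc[:,0]>21)&(cc[:,0]<35))[0][[0,-1]]],)
E
```

```text
t 17.05 pos [564.6  11.2 100.1] along U,Y,N(underside) 1.0 1.3 9.7 gap 10.9
F U,Y,N 0.9 -0.8 -0.3 torq [-0.17 -0.81  0.04] joints [-0.07  1.02  0.17  1.28 -0.25  1.49  1.49]
to h 4.0 move [-4.3 -0.2 -4.1] rot [-0.002  0.    -0.003]
slide [[205.7, 187.5], [317.7, 187.8]] plate [[176.2, 154.7], [342.3, 155.1], [188.2, 311.8], [330.2, 312.1]]
195 179 [(np.int64(205), np.int64(318))] 338
200 180 [(np.int64(205), np.int64(318))] 338
205 180 [(np.int64(206), np.int64(318))] 337
225 yellow rows [153, 183]
250 yellow rows [153, 183]
262 yellow rows [153, 183]
275 yellow rows [153, 183]
300 yellow rows [153, 183]
```

Emit:
servo_tool([
  {"fingers": 0.005, "x": -0.0025, "y": -0.0005, "z": -0.002, "wx": -0.002, "wy": 0, "wz": -0.003},
  {"fingers": 0.005, "x": -0.003, "y": 0, "z": -0.003, "wx": 0, "wy": 0, "wz": 0},
  {"fingers": 0.005, "x": 0, "y": 0, "z": 0, "wx": 0, "wy": 0, "wz": 0},
  {"fingers": 0.005, "x": 0, "y": 0, "z": 0, "wx": 0, "wy": 0, "wz": 0},
])

```text
time: 17.43
position: [559.4, 10.3, 95.5]
tcp_rot: [0.122, 0.944, 0.039, -0.304]
wrist_force: [0.5, 0.6, -0.8]
finger_gap: 11.4
grasp_force: 58.8
```

```bash
python3 tg.py 0
```

```text
t 17.4333 pos [559.4  10.3  95.5] along U,Y,N(underside) -0.2 -0.8 3.2 gap 11.4
F U,Y,N 0.7 0.7 -0.5 torq [-0.17 -0.75 -0.  ] joints [-0.07  1.02  0.17  1.3  -0.25  1.47  1.5 ]
to h 0.0 move [-1.4  1.2 -2.7] rot [0.001 0.002 0.001]
```

Emit:
servo_tool([
  {"fingers": 0.005, "x": -0.0011, "y": 0.0007, "z": -0.0017, "wx": 0, "wy": 0, "wz": 0},
  {"fingers": 0.005, "x": -0.0011, "y": 0.0007, "z": -0.0017, "wx": 0, "wy": 0, "wz": 0},
  {"fingers": 0.005, "x": 0, "y": 0, "z": 0, "wx": 0, "wy": 0, "wz": 0},
  {"fingers": 0.005, "x": 0, "y": 0, "z": 0, "wx": 0, "wy": 0, "wz": 0},
  {"fingers": 0.005, "x": 0, "y": 0, "z": 0, "wx": 0, "wy": 0, "wz": 0},
])

```text
time: 17.85
position: [557.6, 11.7, 92.1]
tcp_rot: [0.122, 0.944, 0.039, -0.303]
wrist_force: [0.3, -0.7, 0.1]
finger_gap: 11.3
grasp_force: 59.0
```

```bash
python3 tg.py -3
```

```text
t 17.85 pos [557.6  11.7  92.1] along U,Y,N(underside) 0.1 0.1 -0.7 gap 11.3
F U,Y,N 0.4 -0.6 0.3 torq [-0.24 -0.79  0.07] joints [-0.07  1.02  0.17  1.31 -0.26  1.46  1.5 ]
to h -3.0 move [-1.4  0.3 -1.8] rot [0.001 0.002 0.001]
```

Emit:
servo_tool([
  {"fingers": 0.005, "x": -0.0012, "y": 0.0003, "z": -0.0016, "wx": 0, "wy": 0.001, "wz": 0},
  {"fingers": 0.005, "x": 0, "y": 0, "z": 0, "wx": 0, "wy": 0, "wz": 0},
  {"fingers": 0.005, "x": 0, "y": 0, "z": 0, "wx": 0, "wy": 0, "wz": 0},
  {"fingers": 0.005, "x": 0, "y": 0, "z": 0, "wx": 0, "wy": 0, "wz": 0},
])

```text
time: 18.18
position: [556.5, 12.0, 90.5]
tcp_rot: [0.122, 0.944, 0.039, -0.304]
wrist_force: [1.8, -0.4, 0.8]
finger_gap: 10.8
grasp_force: 59.3
```

```bash
python3 tg.py -5
```

```text
t 18.1833 pos [556.5  12.   90.5] along U,Y,N(underside) 0.1 0.1 -2.7 gap 10.8
F U,Y,N 1.0 0.1 1.8 torq [-0.29 -0.82  0.06] joints [-0.07  1.02  0.17  1.31 -0.26  1.45  1.5 ]
to h -5.0 move [-1.4  0.3 -1.8] rot [0.001 0.002 0.001]
```

Emit:
servo_tool([
  {"fingers": 0.005, "x": -0.0012, "y": 0.0003, "z": -0.0016, "wx": 0, "wy": 0, "wz": 0},
  {"fingers": 0.005, "x": -0.0011, "y": 0.0003, "z": -0.0016, "wx": 0, "wy": 0, "wz": 0},
  {"fingers": 0.005, "x": 0, "y": 0, "z": 0, "wx": 0, "wy": 0, "wz": 0},
  {"fingers": 0.005, "x": 0, "y": 0, "z": 0, "wx": 0, "wy": 0, "wz": 0},
  {"fingers": 0.005, "x": 0, "y": 0, "z": 0, "wx": 0, "wy": 0, "wz": 0},
])

```text
time: 18.6
position: [554.4, 12.6, 87.4]
tcp_rot: [0.122, 0.944, 0.039, -0.304]
wrist_force: [4.7, -1.6, 3.1]
finger_gap: 10.8
grasp_force: 59.8
```

```bash
python3 tg.py -8
```

```text
t 18.6 pos [554.4  12.6  87.4] along U,Y,N(underside) 0.1 0.1 -6.6 gap 10.8
F U,Y,N 2.3 -0.4 5.4 torq [-0.36 -0.89  0.08] joints [-0.07  1.02  0.17  1.32 -0.26  1.44  1.5 ]
to h -8.0 move [-0.9  0.2 -1.1] rot [0.001 0.002 0.001]
```

Emit:
servo_tool([
  {"fingers": 0.005, "x": -0.0008, "y": 0.0002, "z": -0.0011, "wx": 0, "wy": 0.001, "wz": 0},
  {"fingers": 0.005, "x": 0, "y": 0, "z": 0, "wx": 0, "wy": 0, "wz": 0},
  {"fingers": 0.005, "x": 0, "y": 0, "z": 0, "wx": 0, "wy": 0, "wz": 0},
  {"fingers": 0.005, "x": 0, "y": 0, "z": 0, "wx": 0, "wy": 0, "wz": 0},
  {"fingers": 0.005, "x": 0, "y": 0, "z": 0, "wx": 0, "wy": 0, "wz": 0},
])

```text
time: 19.02
position: [553.6, 12.8, 86.3]
tcp_rot: [0.122, 0.944, 0.039, -0.304]
wrist_force: [5.4, -2.6, 5.7]
finger_gap: 11.2
grasp_force: 59.9
```

```bash
python3 tg.py -8; python3 - <<'E'
from h import *
from pl import U,Y,N
W=cam('wrist');w=r.grab_frame('wrist')[:,:,::-1].copy();cv2.imwrite('pics/w12.png',w)
p=r.get_state()['position'];c=p-9.7*N;f=np.array([552.5,13,84.9])
h=cv2.cvtColor(w,cv2.COLOR_BGR2HSV);yl=(h[:,:,1]>185)&(h[:,:,0]>21)&(h[:,:,0]<35)
fs=c  # plate face now at slide underside
print('pred slide top',proj(W,[c+6*N+i*35*U+j*25*Y for i,j in((-1,-1),(-1,1))]).round(1).tolist(),'plate',proj(W,[c+i*45*U+j*40*Y for i,j in((-1,-1),(-1,1),(1,-1),(1,1))]).round(1).tolist())
for row in(195,205,215):
    x=np.nonzero(yl[row])[0];x=x[(x>150)&(x<380)];g=np.nonzero(np.diff(x)>20)[0];print(row,x.min(),[(int(x[i]),int(x[i+1])) for i in g],x.max())
for col in(215,225,250,275,300,310):
    x=np.nonzero(yl[120:230,col])[0]+120;g=np.nonzero(np.diff(x)>5)[0];print(col,x[0],x[g],x[-1])
s=r.grab_frame('scene')[:,:,::-1].copy()
z=cv2.resize(s[120:220,220:320],None,fx=4,fy=4,interpolation=cv2.INTER_CUBIC);B=cv2.resize(w,(533,400));cv2.imwrite('pics/c12.png',cv2.resize(np.hstack([z,B]),(800,343)))
E
```

```text
t 19.0167 pos [553.6  12.8  86.3] along U,Y,N(underside) 0.1 0.1 -7.9 gap 11.2
F U,Y,N 1.4 -1.2 8.0 torq [-0.3  -0.79  0.11] joints [-0.07  1.02  0.17  1.32 -0.26  1.44  1.5 ]
to h -8.0 move [-0.1 -0.  -0. ] rot [0.001 0.001 0.001]
pred slide top [[205.9, 186.6], [317.4, 186.4]] plate [[173.8, 161.7], [349.5, 161.4], [187.5, 325.2], [336.3, 325.0]]
195 176 [(205, 318)] 345
205 177 [(205, 318)] 345
215 178 [(206, 317)] 344
215 159 [] 183
225 159 [] 183
250 159 [] 183
275 159 [] 183
300 159 [] 183
310 159 [] 183
```

View pics/c12.png

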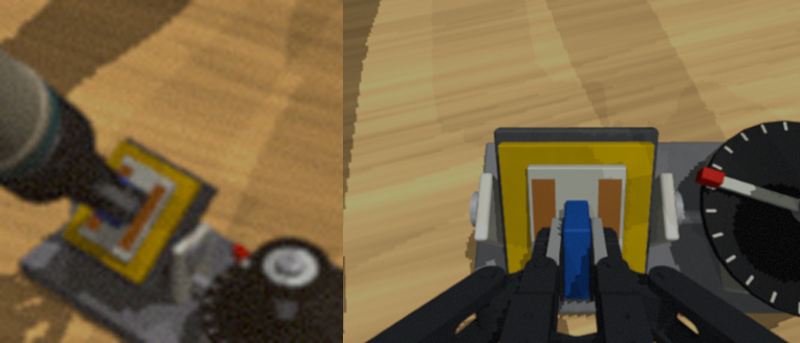

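Emit:
servo_tool([
  {"fingers": 0.005, "x": 0, "y": 0, "z": 0, "wx": 0, "wy": 0, "wz": 0},
  {"fingers": 0.005, "x": 0, "y": 0, "z": 0, "wx": 0, "wy": 0, "wz": 0},
  {"fingers": 0.005, "x": 0, "y": 0, "z": 0, "wx": 0, "wy": 0, "wz": 0},
])

```text
time: 19.37
position: [553.6, 12.8, 86.3]
tcp_rot: [0.122, 0.944, 0.039, -0.304]
wrist_force: [5.1, -1.8, 4.6]
finger_gap: 11.2
grasp_force: 59.9
```

```bash
python3 tg.py -8|head -2; python3 - <<'E'
from pl import *
f=[]
for i in range(8):
    r.grab_frame('side');f.append(r.get_state()['wrist_force']@N)
print(np.round(f,1),np.mean(f),r.get_state()['position'].round(1))
E
```

```text
t 19.3667 pos [553.6  12.8  86.3] along U,Y,N(underside) 0.1 0.1 -7.9 gap 11.2
F U,Y,N 1.7 -0.4 6.9 torq [-0.41 -0.8   0.11] joints [-0.07  1.02  0.17  1.32 -0.26  1.44  1.5 ]
[6.6 7.8 6.4 7.  7.4 6.7 7.7 7.4] 7.129591787917968 [553.6  12.8  86.3]
```

```bash
python3 -c "
from bench import r
print(r.hand_in())"
```

```text
the job is handed in; nothing more can be done
None
```

The job is handed in at about 20 s: the pointer is at the red mark (within about 0.02 rad), and the slide is held square and centred over the window. By wrist force and arm position the plate is pressed in about 6 mm of its 12 mm travel, and I touched none of the bystanders.

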